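Press the lid home on a well block with a toggle-clamp press

ROBOT

A 6-joint arm with a two-finger parallel gripper is mounted at the origin on the work surface. World frame = base frame: x ahead of the robot, y to its left, z up, the work surface at z = 0. Lengths are in m, angles in rad, forces in N, time in s.
With the tool pointing down it reaches from about 0.425 to 0.95 m from the base axis. Payload 3.5 kg.
Tool frame: the origin (TCP) lies on the centre line of the jaws, within the pads' length; the fingertips stand 25 mm ahead of it and the grasp point (between the pads) lies 6 mm ahead of it; y points along the fingers, z is the direction in which the jaws open and shut, and the axes are right-handed (so a half turn about y gives the same grasp; the last joint's range is limited). The gripper opens to 85 mm and grips with 20 to 120 N. Pads are 22 mm wide; open, the fingers measure 114 mm over their backs; the gripper's body (76 mm by 85 mm) begins 54 mm behind the grasp point. The pads swing forward as they close: fully open they stand 13 mm farther back than shut.
Start: joints at [1.085, 0.286, 1.577, -0, 1.279, -0.15], TCP at [0.222, 0.637, 0.256] pointing down, gripper open.
Joint ranges: [-2.77, 2.77], [-0.9, 2.22], [0.21, 2.48], [-1.53, 4.67], [0.24, 2.81], [-2.84, 2.84]. Speed limits (rad/s): [2.79, 2.79, 3.14, 3.14, 3.14, 3.14].

INTERFACE

Orientations are given as a unit quaternion [x, y, z, w].
In Python, from plant import ctrl gives the robot as it stands.
- The arm moves only by the tool arm_command, never from a script. Its argument "steps" is a list of rows, each an object with "hand": the opening, from 0 (shut) to 1 (fully open); "travel": the shift along the tool's x, y, z in units of 0.3 m (1.0 is 0.3 m), a list of three; "rotation": the turn, a rotation vector about the tool's x, y, z in units of 30 degrees (1.0 is 30 degrees), a list of three. A call has 1 to 20 rows; each row shifts and turns the pose as measured when the row begins, along the tool's axes as they then stand; what a row does not reach is not made up. A row lasts 1/8 s, in which the tool goes at most 62.5 mm and 10.7 degrees, less where a joint would pass 70% of its speed; a pose out of reach is approached as far as the arm can. A call with a number of a shift or a turn outside -1 to 1 is refused whole. A call with a gripper value outside its range is refused whole. The fingers move at their own pace and stop on an object; "grip_force" is the grip in N (left out, the last holds). Time passes only in rows, so rows that do not move let the fingers close. It gives the time, the measured TCP pose, the force and the opening at its end, in the units of the state.
- ctrl.get_state(): the state, without advancing time (a new reading comes with each control period).
- ctrl.read_camera(name): name is "scene" or "top"; returns (picture, depth): 384x512x3 uint8, blue, green, red; 384x512 float32, m along the optical axis (not along the pixel's ray), 0 where there is no reading.
- ctrl.camera_params(name): a dict with "fx", "fy", "cx", "cy" (pixels), "extrinsics" (4x4, takes a point from camera to world coordinates). Camera axes: x right, y down, z forward; pixel columns grow to the right and rows downward; lengths in m; the calibration is good to about 2 mm. A picture is of the moment at which its call begins. camera_params takes no time and is no camera call.
- ctrl.sign_off(): hands the job in, once; it reports no verdict.
Trained networks look in the newest picture that a camera, given by its name, has taken for a name from the list of things; names that differ only in an ending like _2 or _b are one class to them, and where a whole thing is asked for, a point or a joint stands for the part that bears it (a point fixed in the world has none). Each returns a list of dicts, best first, with "score" (0 to 1); they miss things now and then, are a little off and sometimes report something else, mostly with a low value. They report only what shows in the picture. A call takes as long as a camera call. They do not tell look-alikes from the thing itself.
- ctrl.masks_of(camera, thing): "region" (384x512 bool, what is visible of it) and "at" ([column, row] in pixels, amid what is visible of it).
The state is a dict: "time": time; "qpos": joint angles; "dq": joint speeds; "joint_efforts": joint torques, N m; "eef_pos": TCP position; "tcp_rot": TCP orientation; "contact_force": force on the tool from outside, world axes, zero at the start; "wrist_torque": the same for the moment, N m; "opening": opening from 0.0 (shut) to 1.0 (fully open).
Only numpy, scipy, OpenCV 4.12 (cv2) and the standard library are available. Lean on these libraries where they do the work, as an engineer would, in place of code of your own. Each camera call takes 0.05 s, during which the arm holds its last target.

TASK

Push the white well block along its channel until it is fully home against the stop, then swing the press's black handle up and over centre until the clamp locks and has squeezed the grey lid fully down. Then swing the handle all the way back to its open rest, leaving the block where it is; let the clamp press the lid, never your fingers, and do not disturb the other things on the bench.

Things in the scene. Friction and masses are not known exactly. Their poses are not given: they have to be found in the camera images.
- nest: The lid press, fixed: aluminium base 12 mm thick, x -100..+335 mm, 120 mm wide (200 mm from x = 100). Origin on the bench below where the clamp pad presses; x runs along the channel from its open end to stop, clamp and handle; z up. Steel rails guide the block: x -100..+55 mm, inner faces y = +-32 mm, tops z = 30 mm. Clamp bracket cheeks at x 62..143, |y| up to 29 mm, z up to 82 mm.
- stop (a point): Middle of the stop's face, which the block's far end must touch: nest frame x = 55, y = 0, z = 27 mm (face z 12..42 mm, 60 mm wide).
- shield_edge (a point): Middle of the near edge, underside, of the clear level splash shield (nest x 235..330, y +-100, z 190..195 mm; posts 12 mm thick at x = 315, y = +-85, cross bar under it at x 309..321, z 178..190 mm). It overhangs the grip of the open handle: a gripper coming straight down there hits it; one leaning 30 to 45 degrees, its body back towards the nest's -x, passes.
- pivot (a point): Hinge axis (along the nest's y) of the handle: nest frame x = 125, y = 0, z = 65 mm. A short link joins it to the steel clamp arm (20 mm wide, hinged at x = 75, z = 65 mm). With the clamp open the arm leans up over the channel, its top near nest x = 50, z = 150 mm, rubber pad (26 mm across) at its end.
- grip (a point): Middle of the handle's round black grip sleeve (20 mm thick, 70 to 145 mm from the hinge axis; nearer the axis a steel bar 12 mm wide, 16 mm high). This point is 108 mm from the hinge axis. Pinched across, along the nest's y, the sleeve can turn between the pads while the tool follows its arc without turning.
- handle_end (a point): Free end of the handle, on its centre line, 145 mm from the hinge axis.
- handle (a joint): Handle angle, rad. 0 = open rest stop: handle along the nest's +x, rising 0.175 rad above level. Growing: up and over towards -x, to a stop at 1.5, just past upright, arm level on the lid. From about 0.8 the pad presses the lid: roughly 8 to 15 N at the grip; dead centre is 1.36, past it the handle goes on by itself and stays locked. Unlocking takes about 5 N, free swinging 1 to 3 N.
- block: White plastic well block 110 (x) x 60 (y) x 45 (z) mm, 0.25 to 0.5 kg, loose on the base (underside 12 mm above the bench) in the channel, at the start 25 to 50 mm short of the stop. Origin at the centre of its underside, axes as the nest's at the start. Home when its far face touches the stop; its origin is then over the nest's origin.
- lid (a joint): How far the grey push-on lid (104 x 56 x 8 mm, on the block) is pressed in, m: 0 at the start (lid top 58 mm above the block's underside, 5 mm gap under the lid), 0.005 fully down. It moves only under more than 38 N and stays where it is pressed to.
There are look-alikes about, which are no part of the job. Leave any yellow look-alike of the block alone.

How it is judged:
By the outcome, as a careful person would: the job done as asked, in the order asked, and still so for the second after the job is handed in, with the robot touching nothing.
It also fails if it takes over 70 s, if anything falls off the work surface, if the arm or the gripper's body presses on something with over 40 N, if the wrist force passes 120 N, or if a joint passes its speed limit or range.

## Working session

There is one attempt and no reset: what is moved stays moved. The work goes in short steps, Python scripts to look and compute and a tool call to move; the robot and the scene stay as the last step left them, time stands still between calls to the robot, and variables do not carry over. Pictures are saved under pics/ and viewed, and the job is handed in when it is done.

Besides the shell and the picture viewer there is one more tool, called after "Emit:" by a JSON object that holds its "name" and its "arguments", one argument or row to a line. arm_command: Moves the arm, as the interface text tells. Shifts and turns lie within -1 to 1; 1 stands for 0.3 m of shift or 30 degrees of turn. Its arguments: {"type":"object","properties":{"steps":{"type":"array","items":{"type":"object","properties":{"hand":{"type":"number"},"travel":{"type":"array","items":{"type":"number","minimum":-1,"maximum":1}},"rotation":{"type":"array","items":{"type":"number","minimum":-1,"maximum":1}}}}},"grip_force":{"type":"number"}},"required":["steps"]}

```bash
ls; mkdir -p pics; python3 - <<'E'
from plant import ctrl
import cv2,numpy as np
s=ctrl.get_state()
print({k:np.round(v,3) for k,v in s.items()})
for n in("scene","top"):
    im,d=ctrl.read_camera(n); cv2.imwrite(f"pics/{n}0.png",im); np.save(f"{n}0.npy",d)
    p=ctrl.camera_params(n); print(n,p["fx"],p["cx"],p["cy"],np.round(p["extrinsics"],3).tolist())
    for t in("nest","block","lid","handle","grip"):
        r=ctrl.masks_of(n,t)
        print(n,t,[(round(float(x["score"]),2),np.round(x["at"]).tolist(),int(x["region"].sum())) for x in r])
E
```

```text
pics
{'time': np.float64(0.0), 'qpos': array([ 1.085,  0.287,  1.578,  0.   ,  1.279, -0.15 ]), 'dq': array([0.002, 0.001, 0.001, 0.001, 0.002, 0.001]), 'joint_efforts': array([ 1.0000e-03, -4.0596e+01, -2.9264e+01, -0.0000e+00,  6.0000e-03,
       -0.0000e+00]), 'eef_pos': array([0.222, 0.637, 0.255]), 'tcp_rot': array([ 0.698, -0.118,  0.118, -0.696]), 'contact_force': array([ 0.514,  0.066, -0.222]), 'wrist_torque': array([ 0.003,  0.013, -0.004]), 'opening': np.float64(1.002)}
scene 408.11420790565177 254.62656396349428 191.22586419855136 [[0.612, 0.59, -0.527, 1.038], [0.791, -0.441, 0.425, -0.335], [0.019, -0.677, -0.736, 0.742], [0.0, 0.0, 0.0, 1.0]]
scene nest [(0.88, [290.0, 190.0], 11244)]
scene block [(0.88, [190.0, 211.0], 1678), (0.64, [119.0, 260.0], 2324), (0.56, [196.0, 308.0], 2240)]
scene lid [(0.84, [113.0, 254.0], 1363), (0.68, [193.0, 205.0], 1127), (0.65, [192.0, 302.0], 1659)]
scene handle [(0.65, [281.0, 173.0], 557), (0.57, [292.0, 187.0], 11207)]
scene grip [(0.65, [276.0, 178.0], 680)]
top 350.8295125821435 262.37884854079334 189.77510262134606 [[0.007, -0.995, 0.099, 0.521], [-1.0, -0.006, 0.012, -0.001], [-0.011, -0.099, -0.995, 0.927], [0.0, 0.0, 0.0, 1.0]]
top nest [(0.6, [202.0, 213.0], 11956)]
top block [(0.95, [375.0, 232.0], 1155), (0.84, [301.0, 232.0], 1095), (0.64, [335.0, 161.0], 1132), (0.6, [202.0, 211.0], 380), (0.53, [208.0, 212.0], 12139)]
top lid [(0.78, [374.0, 230.0], 988), (0.77, [343.0, 156.0], 912), (0.75, [301.0, 231.0], 925)]
top handle [(0.64, [213.0, 210.0], 497)]
top grip [(0.65, [207.0, 208.0], 349)]
```

View pics/scene0.png

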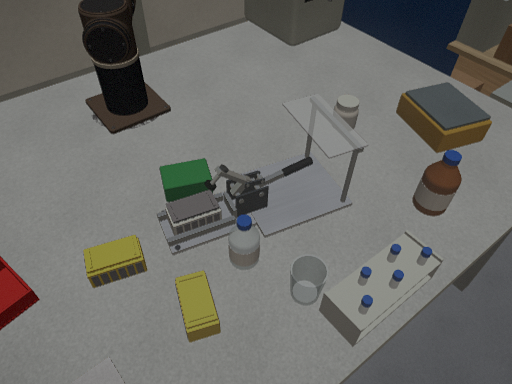

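View pics/top0.png

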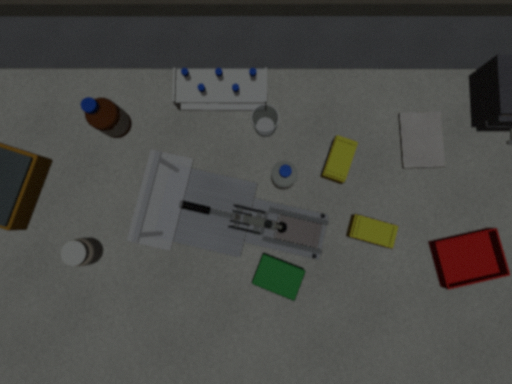

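```bash
cat > h.py <<'E'
from plant import ctrl
import cv2,numpy as np
def cloud(n,d):
    p=ctrl.camera_params(n);v,u=np.mgrid[:384,:512]
    P=np.stack([(u-p["cx"])/p["fx"]*d,(v-p["cy"])/p["fy"]*d,d],-1)
    E=p["extrinsics"];return P@E[:3,:3].T+E[:3,3]
def proj(n,X):
    p=ctrl.camera_params(n);E=p["extrinsics"];c=(np.atleast_2d(X)-E[:3,3])@E[:3,:3]
    return np.c_[c[:,0]/c[:,2]*p["fx"]+p["cx"],c[:,1]/c[:,2]*p["fy"]+p["cy"]]
E
python3 - <<'E'
from h import *
for n,(cw,f) in {"top":((120,340,130,310),3.5),"scene":((140,370,80,260),3.4)}.items():
    im=cv2.imread(f"pics/{n}0.png");a,b,c,d=cw
    cr=cv2.convertScaleAbs(im[c:d,a:b],alpha=1.6)
    cv2.imwrite(f"pics/{n}0c.png",cv2.resize(cr,None,fx=f,fy=f,interpolation=cv2.INTER_CUBIC))
    D=np.load(f"{n}0.npy");P=cloud(n,D)
    print(n,proj(n,[[0,0,0],[0.222,0.637,0.256]]),[np.round(np.percentile(P[...,2][D>0],q),3) for q in(5,25,50)])
    z=P[...,2]
    hv=np.zeros((384,512),np.uint8);hv=np.clip((z+0.02)*1200,0,255).astype(np.uint8);hv[D==0]=0
    cv2.imwrite(f"pics/{n}0z.png",cv2.resize(cv2.applyColorMap(hv[c:d,a:b],cv2.COLORMAP_JET),None,fx=f,fy=f,interpolation=cv2.INTER_NEAREST))
E
```

```text
top [[264.63593308 435.13874264]
 [-81.02835564 384.94607886]] [np.float64(-0.753), np.float64(-0.004), np.float64(-0.002)]
scene [[127.89177166 105.93160603]
 [343.28409077  -6.31923043]] [np.float64(-0.748), np.float64(-0.002), np.float64(-0.0)]
```

```bash
echo
```

```text
(no output)
```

View pics/top0c.png

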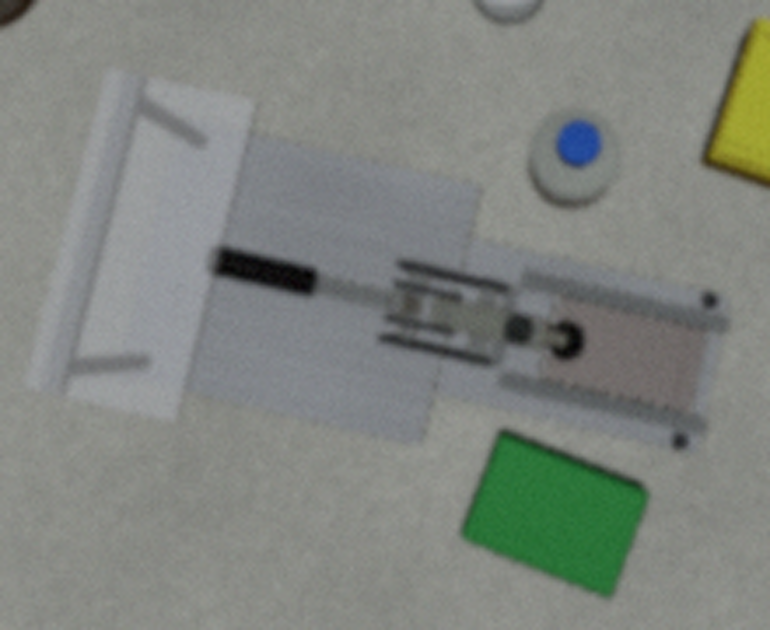

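View pics/scene0c.png

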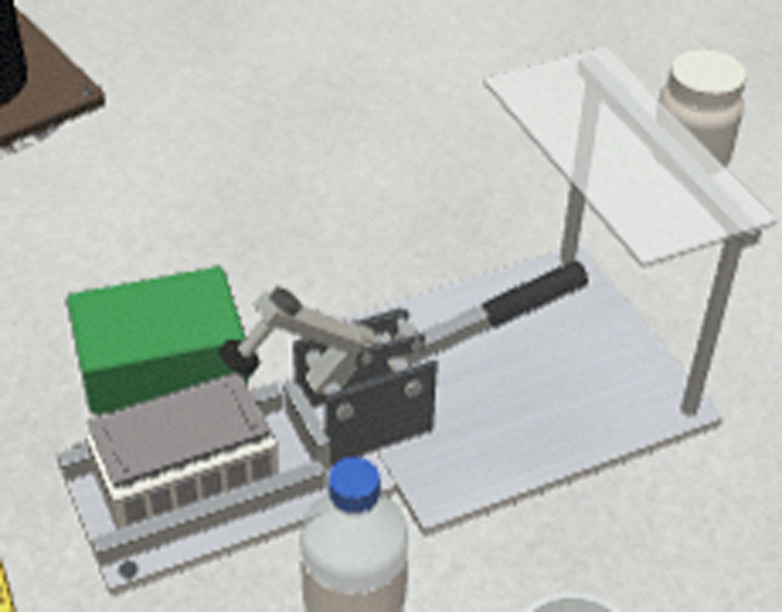

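View pics/top0z.png

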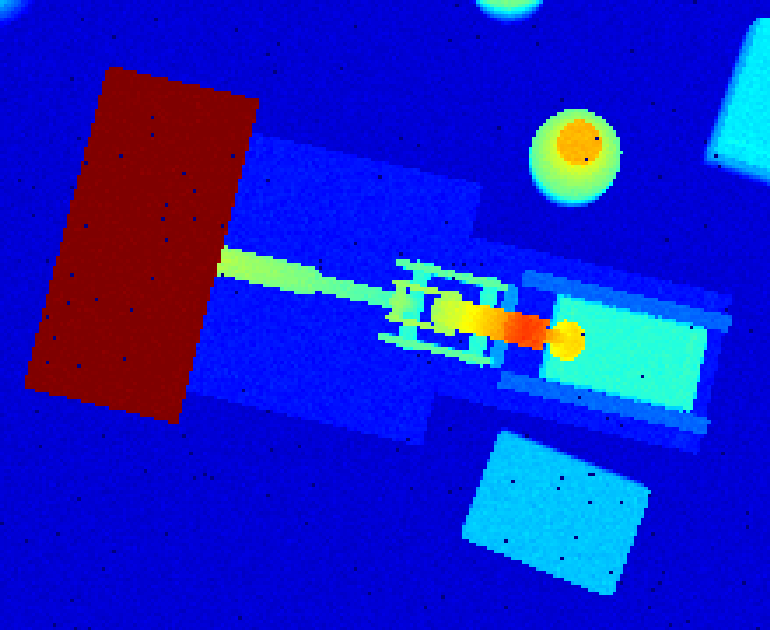

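```bash
python3 - <<'E'
from h import *
for n in ("top","scene"):
    D=np.load(f"{n}0.npy");P=cloud(n,D);z=P[...,2];x=P[...,0];y=P[...,1]
    ok=(D>0)&(x>.25)&(x<.75)&(y>-.25)&(y<.45)
    def rect(m,lab):
        k,l,st,c=cv2.connectedComponentsWithStats(m.astype(np.uint8))
        i=1+np.argmax(st[1:,4]);q=P[l==i]
        r=cv2.minAreaRect((q[:,:2]*1000).astype(np.float32));print(n,lab,np.round(r[0],1),np.round(r[1],1),round(r[2],2),"z",np.round(np.median(q[:,2])*1000,1),len(q)); return q
    rect(ok&(z>.18)&(z<.21),"shield")
    rect(ok&(z>.066)&(z<.074)&(y<.05),"lid")
    q=rect(ok&(z>.006)&(z<.018),"base")
    np.save(f"base_{n}.npy",q)
    m=ok&(z>.022)&(z<.036)
    k,l,st,c=cv2.connectedComponentsWithStats(m.astype(np.uint8))
    for i in range(1,k):
        if st[i,4]>60:
            q=P[l==i];r=cv2.minAreaRect((q[:,:2]*1000).astype(np.float32));print(n,"rail?",np.round(r[0],1),np.round(r[1],1),round(r[2],2))
    b=(abs(x-.5)<.3)&(abs(y-.1)<.4)&(abs(z)<.006);print("bench z",np.median(z[b]))
E
```

```text
top shield [573.5 223.3] [ 95.5 200. ] 77.48 z 193.2 4266
top lid [506.7 -79.3] [103.8  55.7] 77.57 z 68.4 850
top base [480.6  46.9] [379.5  93.7] 77.72 z 10.2 2902
top rail? [544.3 -82.6] [154.4  13.1] 77.56
top rail? [470.6 -66.1] [153.8  12.1] 77.46
top rail? [452.1 436.9] [63.8 21.6] 2.72
bench z -0.0017548922066896733
scene shield [574.4 221.7] [ 97.7 203.4] 77.52 z 194.6 2657
scene lid [507.3 -80. ] [104.2  59.1] 77.18 z 69.7 978
scene base [561.4 148.6] [255.2 197.1] 77.64 z 11.5 4037
scene rail? [428.6 -53.9] [98.   6.4] 68.31
scene rail? [521.7 -39.2] [241.7  90.1] 87.42
scene rail? [663.7 -58.7] [60.4 22.2] 51.46
scene rail? [ 741.4 -211.8] [52.4  6.8] 64.79
bench z -0.00027254321288827654
```

```bash
cat >> h.py <<'E'
from scipy.spatial.transform import Rotation as R
YAW=np.radians(77.5);O=np.array([.5125,-.0528,0])
N=R.from_euler('z',YAW)
def n2w(p): return N.apply(np.asarray(p,float))+O
def w2n(p): return N.inv().apply(np.asarray(p,float)-O)
def toolR(lean,):  # y axis approach; z along nest -y ; lean deg toward +x nest
    a=np.radians(lean); y=np.array([np.sin(a),0,-np.cos(a)]); 
    z=np.array([0,-1,0.]); x=np.cross(y,z)
    # jaw az -12.5 world = nest -y
    return N*R.from_matrix(np.c_[x,y,z])
def stat():
    s=ctrl.get_state();T=R.from_quat(s["tcp_rot"])
    print("t",round(float(s["time"]),2),"tcp nest",np.round(w2n(s["eef_pos"])*1000,1),"w",np.round(s["eef_pos"],3),"q",np.round(s["qpos"],2),"F nest",np.round(N.inv().apply(s["contact_force"]),1),"open",round(float(s["opening"]),2))
    return s,T
def goal(pn=None,lean=0,rot=True):
    s,T=stat();G=toolR(lean)
    dr=(T.inv()*G).as_rotvec(degrees=True)
    print("rot deg",np.round(dr,2),"units",np.round(dr/30,3))
    if pn is not None:
        d=n2w(np.asarray(pn)/1000)-s["eef_pos"]
        print("d tool now mm",np.round(T.inv().apply(d)*1000,1),"units",np.round(T.inv().apply(d)/.3,3)," after rot units",np.round(G.inv().apply(d)/.3,3))
E
python3 - <<'E'
from h import *
goal([-115,0,200],0)
print(np.round(n2w([0,0,0]),3))
E
```

```text
t 0.6 tcp nest [611.  432.6 256.3] w [0.222 0.637 0.256] q [ 1.09  0.29  1.58 -0.    1.28 -0.15] F nest [-0.4 -0.3  0.4] open 1.0
rot deg [-0.   83.26  0.  ] units [-0.     2.775  0.   ]
d tool now mm [ 514.8   56.3 -670.2] units [ 1.716  0.188 -2.234]  after rot units [2.42  0.188 1.442]
[ 0.512 -0.053  0.   ]
```

Emit:
{"name": "arm_command", "arguments": {
  "steps": [
    {"hand": 0, "travel": [0, -0.17, 0], "rotation": [0, 0, 0]},
    {"hand": 0, "travel": [0, -0.17, 0], "rotation": [0, 0, 0]}
  ]
}}

```text
time: 0.85
eef_pos: [0.2216, 0.6355, 0.3534]
tcp_rot: [0.702, -0.12, 0.117, -0.693]
contact_force: [0.3, 0.6, 0.5]
opening: 0.607
```

Emit:
{"name": "arm_command", "arguments": {
  "steps": [
    {"hand": 0, "travel": [0, 0, 0], "rotation": [0, 0.35, 0]},
    {"hand": 0, "travel": [0, 0, 0], "rotation": [0, 0.35, 0]},
    {"hand": 0, "travel": [0, 0, 0], "rotation": [0, 0.35, 0]},
    {"hand": 0, "travel": [0, 0, 0], "rotation": [0, 0.35, 0]},
    {"hand": 0, "travel": [0, 0, 0], "rotation": [0, 0.35, 0]},
    {"hand": 0, "travel": [0, 0, 0], "rotation": [0, 0.35, 0]},
    {"hand": 0, "travel": [0, 0, 0], "rotation": [0, 0.35, 0]},
    {"hand": 0, "travel": [0, 0, 0], "rotation": [0, 0.35, 0]},
    {"hand": 0, "travel": [0.12, 0, 0.16], "rotation": [0, 0, 0]},
    {"hand": 0, "travel": [0.12, 0, 0.16], "rotation": [0, 0, 0]},
    {"hand": 0, "travel": [0.12, 0, 0.16], "rotation": [0, 0, 0]},
    {"hand": 0, "travel": [0.12, 0, 0.16], "rotation": [0, 0, 0]},
    {"hand": 0, "travel": [0.12, 0, 0.16], "rotation": [0, 0, 0]},
    {"hand": 0, "travel": [0.12, 0, 0.16], "rotation": [0, 0, 0]},
    {"hand": 0, "travel": [0.12, 0, 0.16], "rotation": [0, 0, 0]},
    {"hand": 0, "travel": [0.12, 0, 0.16], "rotation": [0, 0, 0]}
  ]
}}

```text
time: 2.85
eef_pos: [0.5229, 0.2504, 0.3631]
tcp_rot: [0.429, -0.56, 0.56, -0.433]
contact_force: [0.1, 1.0, 0.4]
opening: -0.001
```

```bash
python3 - <<'E'
from h import *
goal([-115,0,200],0)
E
```

```text
t 2.85 tcp nest [298.3  55.5 363.1] w [0.523 0.25  0.363] q [0.27 0.01 1.69 0.   1.43 0.53] F nest [1.  0.1 0.4] open -0.0
rot deg [-0.22 -2.36 -0.26] units [-0.007 -0.079 -0.009]
d tool now mm [411.4 161.5  71.9] units [1.371 0.538 0.24 ]  after rot units [1.378 0.544 0.185]
```

Emit:
{"name": "arm_command", "arguments": {
  "steps": [
    {"hand": 0, "travel": [0.17, 0, 0.023], "rotation": [0, -0.08, 0]},
    {"hand": 0, "travel": [0.175, 0, 0.023], "rotation": [0, 0, 0]},
    {"hand": 0, "travel": [0.175, 0, 0.023], "rotation": [0, 0, 0]},
    {"hand": 0, "travel": [0.175, 0, 0.023], "rotation": [0, 0, 0]},
    {"hand": 0, "travel": [0.175, 0, 0.023], "rotation": [0, 0, 0]},
    {"hand": 0, "travel": [0.175, 0, 0.023], "rotation": [0, 0, 0]},
    {"hand": 0, "travel": [0.175, 0.05, 0.023], "rotation": [0, 0, 0]},
    {"hand": 0, "travel": [0.175, 0.1, 0.023], "rotation": [0, 0, 0]},
    {"hand": 0, "travel": [0, 0.15, 0], "rotation": [0, 0, 0]}
  ]
}}

```text
time: 3.98
eef_pos: [0.4865, -0.1888, 0.2765]
tcp_rot: [0.437, -0.546, 0.558, -0.446]
contact_force: [0.5, 0.4, -1.6]
opening: 0.001
```

```bash
python3 - <<'E'
from h import *
goal([-115,0,52],0)
E
```

```text
t 3.98 tcp nest [-138.4   -4.1  276.5] w [ 0.487 -0.189  0.277] q [-0.57 -0.08  1.94  0.01  1.27 -0.35] F nest [ 0.5 -0.4 -1.6] open 0.0
rot deg [-1.2  -0.25  0.05] units [-0.04  -0.008  0.002]
d tool now mm [-23.6 224.4  -8.9] units [-0.079  0.748 -0.03 ]  after rot units [-0.078  0.748 -0.014]
```

Emit:
{"name": "arm_command", "arguments": {
  "steps": [
    {"hand": 0, "travel": [-0.06, 0.14, -0.014], "rotation": [-0.04, -0.008, 0]},
    {"hand": 0, "travel": [0, 0.15, 0], "rotation": [0, 0, 0]},
    {"hand": 0, "travel": [0, 0.15, 0], "rotation": [0, 0, 0]},
    {"hand": 0, "travel": [0, 0.15, 0], "rotation": [0, 0, 0]},
    {"hand": 0, "travel": [0, 0.07, 0], "rotation": [0, 0, 0]}
  ]
}}

```text
time: 4.6
eef_pos: [0.4862, -0.1716, 0.0722]
tcp_rot: [0.442, -0.552, 0.553, -0.441]
contact_force: [-0.5, -0.7, -0.4]
opening: -0.0
```

```bash
python3 - <<'E'
from h import *
goal([-68,0,52],0)
im,d=ctrl.read_camera("scene");cv2.imwrite("pics/s1.png",cv2.resize(im[120:290,100:330],None,fx=3.4,fy=3.4))
E
```

```text
t 4.6 tcp nest [-121.7   -0.    72.2] w [ 0.486 -0.172  0.072] q [-0.54  0.17  2.09 -0.    0.88 -0.31] F nest [-0.8  0.4 -0.4] open -0.0
rot deg [-0.03 -0.21  0.07] units [-0.001 -0.007  0.002]
d tool now mm [-53.7  20.1  -0.2] units [-0.179  0.067 -0.001]  after rot units [-0.179  0.067 -0.   ]
```

View pics/s1.png

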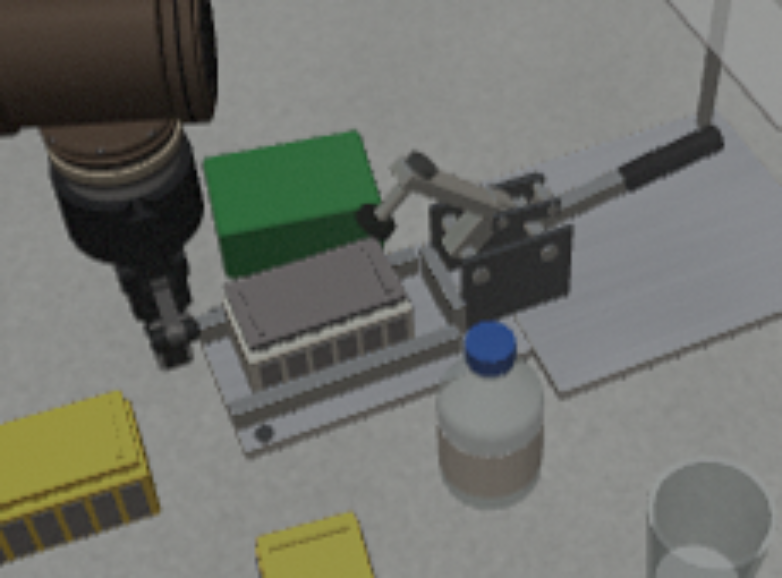

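Emit:
{"name": "arm_command", "arguments": {
  "steps": [
    {"hand": 0, "travel": [0, 0.067, 0], "rotation": [0, 0, 0]},
    {"hand": 0, "travel": [-0.06, 0, 0], "rotation": [0, 0, 0]},
    {"hand": 0, "travel": [-0.03, 0, 0], "rotation": [0, 0, 0]},
    {"hand": 0, "travel": [-0.02, 0, 0], "rotation": [0, 0, 0]},
    {"hand": 0, "travel": [-0.02, 0, 0], "rotation": [0, 0, 0]}
  ]
}}

```text
time: 5.28
eef_pos: [0.4968, -0.1318, 0.0539]
tcp_rot: [0.442, -0.551, 0.554, -0.442]
contact_force: [0.1, -1.6, -1.0]
opening: -0.001
```

```bash
python3 - <<'E'
from h import *
goal([-68,0,52],0)
E
```

```text
t 5.28 tcp nest [-80.6  -1.7  53.9] w [ 0.497 -0.132  0.054] q [-0.46  0.2   2.1  -0.    0.84 -0.23] F nest [-1.5 -0.5 -1. ] open -0.0
rot deg [-0.21 -0.17  0.15] units [-0.007 -0.006  0.005]
d tool now mm [-12.6   1.9  -1.8] units [-0.042  0.006 -0.006]  after rot units [-0.042  0.006 -0.006]
```

Emit:
{"name": "arm_command", "arguments": {
  "steps": [
    {"hand": 0, "travel": [-0.015, 0.003, -0.005], "rotation": [0, 0, 0]},
    {"hand": 0, "travel": [-0.012, 0, 0], "rotation": [0, 0, 0]},
    {"hand": 0, "travel": [-0.01, 0, 0], "rotation": [0, 0, 0]}
  ]
}}

```text
time: 5.65
eef_pos: [0.4987, -0.1204, 0.0542]
tcp_rot: [0.442, -0.549, 0.555, -0.442]
contact_force: [-0.4, -1.2, -0.1]
opening: 0.002
```

```bash
python3 - <<'E'
from h import *
goal([-68,0,52],0)
for n in("scene","top"):
    im,D=ctrl.read_camera(n);P=cloud(n,D);z=P[...,2]
    Q=N.inv().apply(P.reshape(-1,3)-O).reshape(P.shape)
    m=(D>0)&(z>.064)&(z<.076)&(abs(Q[...,1])<.035)&(Q[...,0]<.06)&(Q[...,0]>-.1)
    k,l,st,c=cv2.connectedComponentsWithStats(m.astype(np.uint8));i=1+np.argmax(st[1:,4])
    q=Q[l==i]*1000;print(n,"lid nest x",np.percentile(q[:,0],[.5,99.5]).round(1),"y",np.percentile(q[:,1],[.5,99.5]).round(1),"z",np.median(q[:,2]).round(1))
E
```

```text
t 5.65 tcp nest [-69.   -1.1  54.2] w [ 0.499 -0.12   0.054] q [-0.43  0.2   2.1  -0.    0.84 -0.21] F nest [-1.2  0.1 -0.1] open 0.0
rot deg [-0.36 -0.15  0.22] units [-0.012 -0.005  0.007]
d tool now mm [-1.   2.2 -1.1] units [-0.003  0.007 -0.004]  after rot units [-0.003  0.007 -0.004]
scene lid nest x [-53.   47.2] y [-30.1  26.1] z 69.7
top lid nest x [-27.8  48.9] y [-28.2  27.2] z 68.5
```

Emit:
{"name": "arm_command", "arguments": {
  "steps": [
    {"hand": 0, "travel": [-0.009, 0, 0], "rotation": [0, 0, 0]},
    {"hand": 0, "travel": [-0.007, 0, 0], "rotation": [0, 0, 0]}
  ]
}}

```text
time: 6.0
eef_pos: [0.4995, -0.1172, 0.0542]
tcp_rot: [0.443, -0.548, 0.555, -0.442]
contact_force: [-3.9, -12.1, -0.1]
opening: -0.001
```

```bash
python3 - <<'E'
from h import *
stat()
E
```

```text
t 6.0 tcp nest [-65.7  -1.3  54.2] w [ 0.5   -0.117  0.054] q [-0.43  0.2   2.1  -0.01  0.84 -0.2 ] F nest [-12.6   1.2  -0.1] open -0.0
```

Contact at −65.7 mm, as predicted, with 12.6 N. One more small nudge, then check.

Emit:
{"name": "arm_command", "arguments": {
  "steps": [
    {"hand": 0, "travel": [-0.008, 0, 0], "rotation": [0, 0, 0]},
    {"hand": 0, "travel": [-0.008, 0, 0], "rotation": [0, 0, 0]}
  ]
}}

```text
time: 6.25
eef_pos: [0.4997, -0.1172, 0.0545]
tcp_rot: [0.448, -0.545, 0.556, -0.44]
contact_force: [-2.8, -10.6, -0.7]
opening: -0.001
```

```bash
python3 - <<'E'
from h import *
stat()
for n in("scene","top"):
    im,D=ctrl.read_camera(n);P=cloud(n,D);z=P[...,2]
    Q=N.inv().apply(P.reshape(-1,3)-O).reshape(P.shape)
    m=(D>0)&(z>.064)&(z<.076)&(abs(Q[...,1])<.035)&(Q[...,0]<.06)&(Q[...,0]>-.1)
    k,l,st,c=cv2.connectedComponentsWithStats(m.astype(np.uint8));i=1+np.argmax(st[1:,4])
    q=Q[l==i]*1000;print(n,"lid nest x",np.percentile(q[:,0],[.5,99.5]).round(1),"y",np.percentile(q[:,1],[.5,99.5]).round(1),"z",np.median(q[:,2]).round(1))
    if n=="scene": cv2.imwrite("pics/s2.png",cv2.resize(im[120:290,100:330],None,fx=3.4,fy=3.4))
E
```

```text
t 6.25 tcp nest [-65.7  -1.4  54.5] w [ 0.5   -0.117  0.054] q [-0.42  0.2   2.1  -0.02  0.84 -0.19] F nest [-10.9   0.4  -0.7] open -0.0
scene lid nest x [-49.1  50.7] y [-30.4  26.3] z 69.9
top lid nest x [-20.   51.9] y [-28.5  27. ] z 68.4
```

View pics/s2.png

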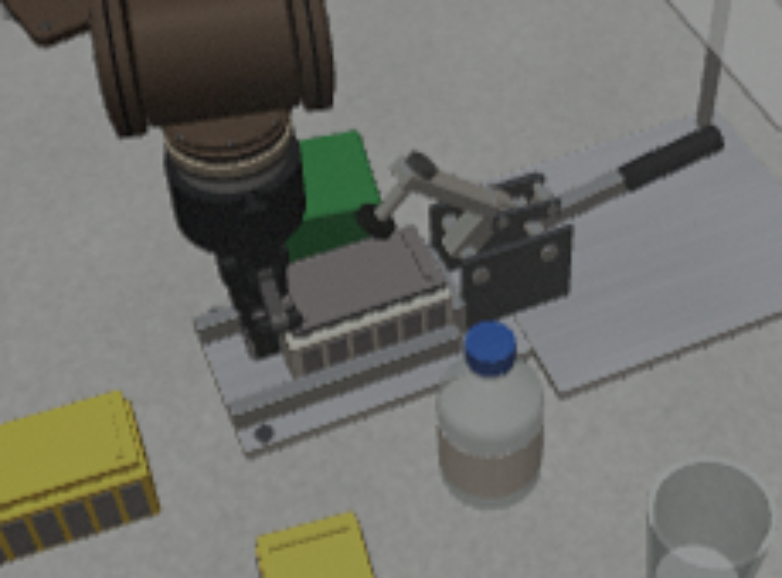

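Emit:
{"name": "arm_command", "arguments": {
  "steps": [
    {"hand": 0, "travel": [0.06, 0, 0], "rotation": [0, 0, 0]},
    {"hand": 0, "travel": [0.08, -0.02, 0], "rotation": [0, 0, 0]},
    {"hand": 0, "travel": [0, -0.18, 0], "rotation": [0, 0, 0]},
    {"hand": 0, "travel": [0, -0.18, 0], "rotation": [0, 0, 0]},
    {"hand": 0, "travel": [0, -0.18, 0], "rotation": [0, 0, 0]},
    {"hand": 0, "travel": [0, -0.18, 0], "rotation": [0, 0, 0]}
  ]
}}

```text
time: 7.1
eef_pos: [0.4867, -0.1566, 0.2766]
tcp_rot: [-0.447, 0.552, -0.551, 0.438]
contact_force: [0.6, -0.5, 0.1]
opening: 0.006
```

```bash
cat >> h.py <<'E'
def handle(tag=None):
    for n in("scene","top"):
        im,D=ctrl.read_camera(n);P=cloud(n,D)
        Q=N.inv().apply(P.reshape(-1,3)-O).reshape(P.shape)*1000
        for t in("grip",):
            for r in ctrl.masks_of(n,t):
                m=r["region"]&(D>0);q=Q[m];dk=im[m].max(-1)<70
                q=q[dk];q=q[(abs(q[:,1])<20)&(q[:,2]>40)]
                if len(q)>20:
                    rr=np.hypot(q[:,0]-125,q[:,2]-65);a=np.arctan2(q[:,2]-65,q[:,0]-125)
                    print(n,t,round(float(r["score"]),2),np.round(r["at"]),"n",len(q),"med",np.median(q,0).round(1),"lo",np.percentile(q,2,axis=0).round(1),"hi",np.percentile(q,98,axis=0).round(1),"r",np.percentile(rr,[2,50,98]).round(0),"theta",(np.median(a)-.175).round(3))
        if tag: cv2.imwrite(f"pics/{tag}_{n}.png",cv2.resize(im[60:300,100:380],None,fx=2.5,fy=2.5))
E
python3 - <<'E'
from h import *
goal([110,0,250],0)
handle("h0")
E
```

```text
t 7.1 tcp nest [-106.9    2.7  276.6] w [ 0.487 -0.157  0.277] q [-0.51 -0.09  1.95 -0.01  1.29 -0.28] F nest [-0.4 -0.7  0.1] open 0.01
rot deg [ 0.5  -0.02  0.48] units [ 0.017 -0.001  0.016]
d tool now mm [-217.1   24.8    2.9] units [-0.724  0.083  0.01 ]  after rot units [-0.723  0.089  0.009]
scene grip 0.59 [276. 175.] n 441 med [196.   -6.9  89.5] lo [ 94.7 -15.7  67.8] hi [261.6  11.3  98.5] r [ 14.  74. 140.] theta 0.09
top grip 0.86 [207. 211.] n 386 med [2.062e+02 2.000e-01 8.960e+01] lo [ 95.9 -13.6  68.2] hi [256.5  13.4  98.2] r [  5.  84. 136.] theta 0.081
```

View pics/h0_scene.png

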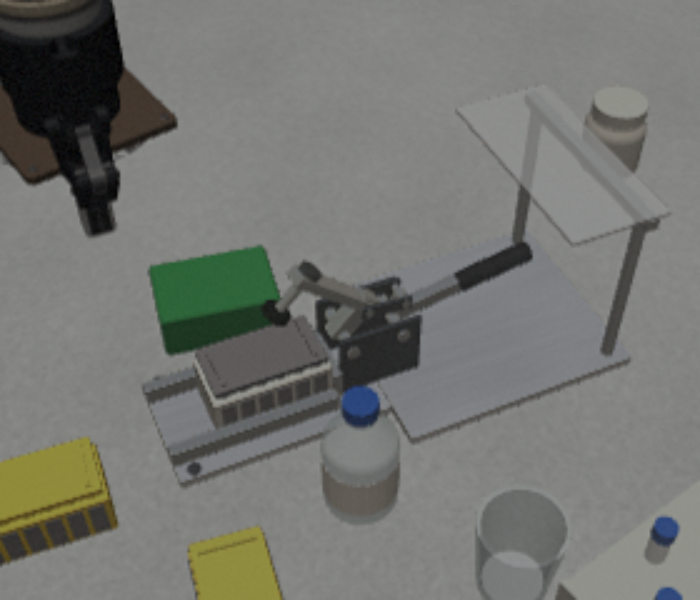

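Emit:
{"name": "arm_command", "arguments": {
  "steps": [
    {"hand": 1, "travel": [-0.155, 0.01, 0], "rotation": [0, 0, 0]},
    {"hand": 1, "travel": [-0.155, 0.01, 0], "rotation": [0, 0, 0]},
    {"hand": 1, "travel": [-0.155, 0.01, 0], "rotation": [0, 0, 0]},
    {"hand": 1, "travel": [-0.155, 0.01, 0], "rotation": [0, 0, 0]},
    {"hand": 1, "travel": [-0.15, 0.01, 0], "rotation": [0, 0, 0]}
  ]
}}

```text
time: 7.92
eef_pos: [0.5338, 0.072, 0.2463]
tcp_rot: [-0.448, 0.559, -0.548, 0.432]
contact_force: [-0.2, -0.2, 0.1]
opening: 1.0
```

```bash
python3 - <<'E'
from h import *
goal([140,0,192],40)
E
```

```text
t 7.92 tcp nest [126.5   6.2 246.3] w [0.534 0.072 0.246] q [-0.05  0.01  1.91 -0.    1.25  0.17] F nest [-0.2  0.2  0.1] open 1.0
rot deg [ 1.27 -1.01 40.42] units [ 0.042 -0.034  1.347]
d tool now mm [-14.   54.    7.5] units [-0.047  0.18   0.025]  after rot units [0.082 0.168 0.021]
```

Emit:
{"name": "arm_command", "arguments": {
  "steps": [
    {"hand": 1, "travel": [0, 0, 0], "rotation": [0.01, -0.01, 0.34]},
    {"hand": 1, "travel": [0, 0, 0], "rotation": [0.01, -0.01, 0.34]},
    {"hand": 1, "travel": [0, 0, 0], "rotation": [0.01, -0.01, 0.34]},
    {"hand": 1, "travel": [0, 0, 0], "rotation": [0.01, -0.01, 0.34]}
  ]
}}

```text
time: 8.43
eef_pos: [0.5299, 0.0808, 0.237]
tcp_rot: [-0.224, 0.676, -0.35, 0.609]
contact_force: [0.2, -0.0, -0.7]
opening: 0.998
```

```bash
python3 - <<'E'
from h import *
goal([140,0,192],40)
handle("h1")
E
```

```text
t 8.43 tcp nest [134.2  11.9 237. ] w [0.53  0.081 0.237] q [-0.33 -0.01  2.05  0.75  1.31 -0.41] F nest [ 0.  -0.2 -0.7] open 1.0
rot deg [ 1.17  0.23 -1.78] units [ 0.039  0.008 -0.059]
d tool now mm [25.7 37.2 12.6] units [0.086 0.124 0.042]  after rot units [0.081 0.127 0.04 ]
scene grip 0.8 [280. 175.] n 339 med [208.4  -6.7  89.7] lo [104.8 -15.4  71.6] hi [259.9  11.   97.7] r [ 18.  87. 138.] theta 0.085
top grip 0.82 [206. 210.] n 296 med [218.8   0.3  89.3] lo [126.2 -11.4  72.2] hi [257.3  11.7 193.1] r [  8.  97. 169.] theta 0.068
```

View pics/h1_scene.png

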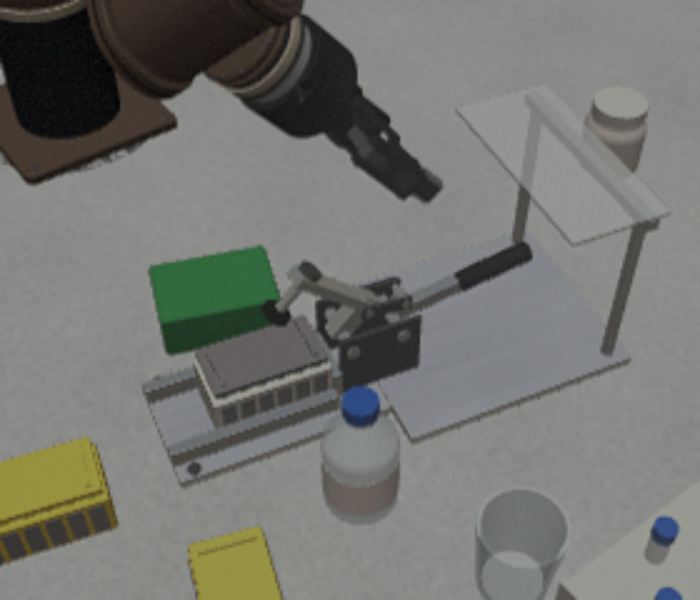

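Emit:
{"name": "arm_command", "arguments": {
  "steps": [
    {"hand": 1, "travel": [0.045, 0.04, 0.02], "rotation": [0.02, 0.004, -0.03]},
    {"hand": 1, "travel": [0.045, 0.06, 0.02], "rotation": [0.02, 0.004, -0.03]}
  ]
}}

```text
time: 8.88
eef_pos: [0.543, 0.0774, 0.198]
tcp_rot: [-0.232, 0.667, -0.372, 0.603]
contact_force: [0.7, 1.1, 0.5]
opening: 1.0
```

```bash
python3 - <<'E'
from h import *
goal([227.5,0,88.4],40)
E
```

```text
t 8.88 tcp nest [133.7  -1.6 198. ] w [0.543 0.077 0.198] q [-0.32  0.05  2.05  0.73  1.22 -0.43] F nest [ 1.2 -0.4  0.5] open 1.0
rot deg [-0.18  0.15  0.85] units [-0.006  0.005  0.028]
d tool now mm [ -3.6 144.2  -2.1] units [-0.012  0.481 -0.007]  after rot units [-0.005  0.481 -0.005]
```

Emit:
{"name": "arm_command", "arguments": {
  "steps": [
    {"hand": 1, "travel": [-0.008, 0.1, 0], "rotation": [0, 0, 0.02]},
    {"hand": 1, "travel": [0, 0.1, 0], "rotation": [0, 0, 0]},
    {"hand": 1, "travel": [0, 0.1, 0], "rotation": [0, 0, 0]},
    {"hand": 1, "travel": [0, 0.08, 0], "rotation": [0, 0, 0]},
    {"hand": 1, "travel": [0, 0.05, 0], "rotation": [0, 0, 0]}
  ]
}}

```text
time: 9.5
eef_pos: [0.5643, 0.1653, 0.0991]
tcp_rot: [-0.234, 0.663, -0.371, 0.607]
contact_force: [-0.6, -0.3, -0.2]
opening: 1.001
```

```bash
python3 - <<'E'
from h import *
goal([227.5,0,88.4],40)
handle("h2")
E
```

```text
t 9.5 tcp nest [224.2  -3.4  99.1] w [0.564 0.165 0.099] q [-0.14  0.25  2.05  0.86  0.98 -0.48] F nest [-0.4  0.5 -0.2] open 1.0
rot deg [-0.18  0.74  0.83] units [-0.006  0.025  0.028]
d tool now mm [ 4.1 10.4 -3.4] units [ 0.014  0.035 -0.011]  after rot units [ 0.014  0.034 -0.011]
scene grip 0.91 [271. 178.] n 252 med [137.8  -8.5  91.4] lo [ 94.  -15.8  76.1] hi [262.1  10.9  97.9] r [ 18.  42. 141.] theta 0.746
top grip 0.48 [192. 204.] n 156 med [233.3   0.   90.6] lo [212.3  -9.4  82.2] hi [254.8   9.2  97. ] r [ 90. 111. 134.] theta 0.059
```

View pics/h2_scene.png

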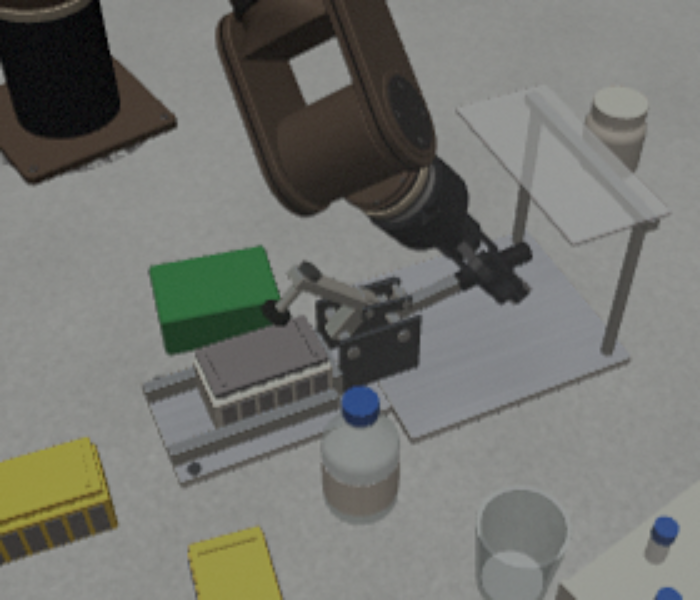

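Emit:
{"name": "arm_command", "arguments": {
  "steps": [
    {"hand": 1, "travel": [0.014, 0.035, -0.011], "rotation": [0, 0.02, 0.02]},
    {"hand": 1, "travel": [0, 0, 0], "rotation": [0, 0, 0]},
    {"hand": 0, "travel": [0, 0, 0], "rotation": [0, 0, 0]},
    {"hand": 0, "travel": [0, 0, 0], "rotation": [0, 0, 0]},
    {"hand": 0, "travel": [0, 0, 0], "rotation": [0, 0, 0]},
    {"hand": 0, "travel": [0, 0, 0], "rotation": [0, 0, 0]},
    {"hand": 0, "travel": [0, 0, 0], "rotation": [0, 0, 0]},
    {"hand": 0, "travel": [0, 0, 0], "rotation": [0, 0, 0]}
  ],
  "grip_force": 60
}}

```text
time: 10.7
eef_pos: [0.5606, 0.1671, 0.0909]
tcp_rot: [-0.228, 0.669, -0.367, 0.605]
contact_force: [0.4, 0.9, -0.9]
opening: 0.208
```

```bash
python3 - <<'E'
from h import *
goal([227.5,0,88.4],40)
handle("h3")
E
```

```text
t 10.7 tcp nest [225.1   0.7  90.9] w [0.561 0.167 0.091] q [-0.14  0.26  2.06  0.88  0.98 -0.5 ] F nest [ 0.9 -0.2 -0.9] open 0.21
rot deg [-0.01  0.15  0.05] units [-0.     0.005  0.002]
d tool now mm [-0.2  3.5  0.7] units [-0.001  0.012  0.002]  after rot units [-0.001  0.012  0.002]
scene grip 0.65 [266. 182.] n 228 med [134.7  -7.9  91.6] lo [ 98.8 -16.   72.3] hi [261.5  11.8  98.2] r [ 19.  35. 140.] theta 1.0
top grip 0.74 [191. 205.] n 160 med [2.355e+02 2.000e-01 9.160e+01] lo [212.4  -9.   84.4] hi [257.9   9.1  98.7] r [ 90. 114. 136.] theta 0.057
```

View pics/h3_scene.png

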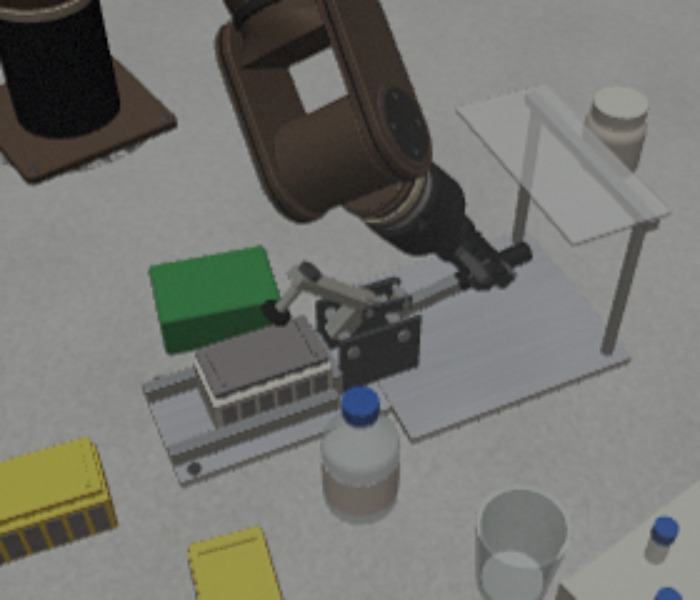

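```bash
cat >> h.py <<'E'
def arc(n,step,r=106.,lean=40):
    s,T=stat();G=toolR(lean);p=w2n(s["eef_pos"])*1000
    ya=N.inv().apply(T.as_matrix()[:,1]);g=p+6*ya;v=g-[125,0,65]
    phi=np.arctan2(v[2],v[0]);print("r",round(np.hypot(v[0],v[2]),1),"phi",round(phi,3),"theta~",round(phi-.202,3),"y",round(g[1],1),"rot units",np.round((T.inv()*G).as_rotvec(degrees=True)/30,3))
    cur=g
    for i in range(n):
        phi+=step;q=np.array([125+r*np.cos(phi),0 if i==0 else 0,65+r*np.sin(phi)])
        d=N.apply((q-cur)/1000);print(i,np.round((T if i==0 else T).inv().apply(d)/.3,3).tolist());cur=q
E
python3 - <<'E'
from h import *
arc(7,.09)
E
```

```text
t 10.9 tcp nest [225.1   0.7  90.9] w [0.561 0.167 0.091] q [-0.14  0.26  2.06  0.88  0.98 -0.5 ] F nest [0.  2.1 0.3] open 0.21
r 106.1 phi 0.202 theta~ -0.0 y 0.7 rot units [0.    0.005 0.002]
0 [-0.013, -0.029, 0.002]
1 [-0.011, -0.03, 0.0]
2 [-0.008, -0.031, 0.0]
3 [-0.006, -0.031, 0.0]
4 [-0.003, -0.032, 0.0]
5 [-0.0, -0.032, -0.0]
6 [0.003, -0.032, -0.0]
```

Emit:
{"name": "arm_command", "arguments": {
  "steps": [
    {"hand": 0, "travel": [-0.013, -0.029, 0.001], "rotation": [0, 0, 0]},
    {"hand": 0, "travel": [-0.011, -0.03, 0], "rotation": [0, 0, 0]},
    {"hand": 0, "travel": [-0.008, -0.031, 0], "rotation": [0, 0, 0]},
    {"hand": 0, "travel": [-0.006, -0.031, 0], "rotation": [0, 0, 0]}
  ]
}}

```text
time: 11.4
eef_pos: [0.5572, 0.1523, 0.1248]
tcp_rot: [-0.228, 0.669, -0.368, 0.604]
contact_force: [3.7, 0.8, -6.7]
opening: 0.209
```

```bash
python3 - <<'E'
from h import *
arc(8,.09)
E
```

```text
t 11.4 tcp nest [209.9   0.8 124.8] w [0.557 0.152 0.125] q [-0.17  0.19  2.06  0.84  1.04 -0.45] F nest [ 1.6 -3.5 -6.7] open 0.21
r 104.5 phi 0.557 theta~ 0.355 y 0.8 rot units [-0.001 -0.002  0.006]
0 [-0.008, -0.031, 0.003]
1 [-0.0, -0.032, 0.0]
2 [0.003, -0.032, 0.0]
3 [0.006, -0.031, 0.0]
4 [0.008, -0.031, 0.0]
5 [0.011, -0.03, 0.0]
6 [0.014, -0.029, 0.0]
7 [0.016, -0.027, 0.0]
```

Emit:
{"name": "arm_command", "arguments": {
  "steps": [
    {"hand": 0, "travel": [-0.006, -0.031, 0.001], "rotation": [0, 0, 0]},
    {"hand": 0, "travel": [0, -0.032, 0], "rotation": [0, 0, 0]},
    {"hand": 0, "travel": [0.003, -0.032, 0], "rotation": [0, 0, 0]},
    {"hand": 0, "travel": [0.006, -0.031, 0], "rotation": [0, 0, 0]},
    {"hand": 0, "travel": [0.008, -0.031, 0], "rotation": [0, 0, 0]}
  ]
}}

```text
time: 12.02
eef_pos: [0.5493, 0.1169, 0.1594]
tcp_rot: [-0.229, 0.669, -0.37, 0.603]
contact_force: [7.5, 2.3, -12.5]
opening: 0.205
```

```bash
python3 - <<'E'
from h import *
arc(8,.09)
E
```

```text
t 12.03 tcp nest [173.6   0.8 159.4] w [0.549 0.117 0.159] q [-0.24  0.12  2.07  0.79  1.12 -0.44] F nest [  3.9  -6.8 -12.5] open 0.2
r 104.0 phi 1.042 theta~ 0.84 y 0.8 rot units [-0.004 -0.004  0.015]
0 [0.006, -0.032, 0.003]
1 [0.015, -0.028, 0.0]
2 [0.017, -0.027, 0.0]
3 [0.02, -0.025, 0.0]
4 [0.022, -0.023, 0.0]
5 [0.024, -0.021, 0.0]
6 [0.026, -0.019, 0.0]
7 [0.027, -0.016, 0.0]
```

Emit:
{"name": "arm_command", "arguments": {
  "steps": [
    {"hand": 0, "travel": [0.009, -0.031, 0.003], "rotation": [0, 0, 0]},
    {"hand": 0, "travel": [0.015, -0.028, 0], "rotation": [0, 0, 0]},
    {"hand": 0, "travel": [0.017, -0.027, 0], "rotation": [0, 0, 0]},
    {"hand": 0, "travel": [0.02, -0.025, 0], "rotation": [0, 0, 0]}
  ]
}}

```text
time: 12.52
eef_pos: [0.5418, 0.0837, 0.1705]
tcp_rot: [-0.226, 0.67, -0.37, 0.602]
contact_force: [7.7, 3.5, -17.3]
opening: 0.204
```

```bash
python3 - <<'E'
from h import *
arc(6,.09,r=105)
E
```

```text
t 12.53 tcp nest [139.6   1.  170.5] w [0.542 0.084 0.171] q [-0.31  0.09  2.08  0.76  1.17 -0.46] F nest [  5.1  -6.8 -17.3] open 0.2
r 102.6 phi 1.39 theta~ 1.188 y 1.0 rot units [-0.01  -0.013  0.006]
0 [0.015, -0.028, 0.003]
1 [0.023, -0.021, 0.0]
2 [0.025, -0.019, 0.0]
3 [0.027, -0.017, 0.0]
4 [0.028, -0.014, 0.0]
5 [0.029, -0.012, 0.0]
```

```bash
python3 - <<'E'
from h import *
arc(6,.09,r=102)
E
```

```text
t 12.53 tcp nest [139.6   1.  170.5] w [0.542 0.084 0.171] q [-0.31  0.09  2.08  0.76  1.17 -0.46] F nest [  5.1  -6.8 -17.3] open 0.2
r 102.6 phi 1.39 theta~ 1.188 y 1.0 rot units [-0.01  -0.013  0.006]
0 [0.022, -0.021, 0.003]
1 [0.023, -0.021, 0.0]
2 [0.024, -0.019, 0.0]
3 [0.026, -0.016, 0.0]
4 [0.027, -0.014, 0.0]
5 [0.028, -0.011, 0.0]
```

Emit:
{"name": "arm_command", "arguments": {
  "steps": [
    {"hand": 0, "travel": [0.022, -0.021, 0.003], "rotation": [0, 0, 0]},
    {"hand": 0, "travel": [0.023, -0.021, 0.002], "rotation": [0, 0, 0]}
  ]
}}

```text
time: 12.78
eef_pos: [0.5381, 0.0668, 0.1708]
tcp_rot: [-0.225, 0.671, -0.369, 0.603]
contact_force: [6.0, 4.8, -9.3]
opening: 0.202
```

```bash
python3 - <<'E'
from h import *
arc(6,.09,r=102)
E
```

```text
t 12.78 tcp nest [122.3   0.9 170.8] w [0.538 0.067 0.171] q [-0.34  0.09  2.08  0.76  1.2  -0.49] F nest [ 6.  -4.9 -9.3] open 0.2
r 101.2 phi 1.559 theta~ 1.357 y 0.9 rot units [-0.006 -0.011  0.001]
0 [0.022, -0.021, 0.003]
1 [0.026, -0.017, 0.0]
2 [0.027, -0.014, 0.0]
3 [0.028, -0.012, 0.0]
4 [0.029, -0.009, 0.0]
5 [0.03, -0.007, 0.0]
```

Emit:
{"name": "arm_command", "arguments": {
  "steps": [
    {"hand": 0, "travel": [0.025, -0.017, 0.002], "rotation": [0, 0, 0]},
    {"hand": 0, "travel": [0.026, -0.014, 0], "rotation": [0, 0, 0]},
    {"hand": 0, "travel": [0.015, -0.006, 0], "rotation": [0, 0, 0]}
  ]
}}

```text
time: 13.15
eef_pos: [0.5327, 0.0433, 0.1651]
tcp_rot: [-0.229, 0.669, -0.37, 0.603]
contact_force: [4.4, -10.5, -18.5]
opening: 0.144
```

```bash
python3 - <<'E'
from h import *
arc(3,.05,r=101)
im,D=ctrl.read_camera("scene");cv2.imwrite("pics/s4.png",cv2.resize(im[100:270,100:330],None,fx=3.4,fy=3.4))
im,D=ctrl.read_camera("top");cv2.imwrite("pics/t4.png",cv2.resize(im[150:280,160:340],None,fx=4,fy=4))
E
```

```text
t 13.15 tcp nest [ 98.2   1.1 165.1] w [0.533 0.043 0.165] q [-0.39  0.09  2.08  0.74  1.21 -0.53] F nest [ -9.3  -6.6 -18.5] open 0.14
r 98.2 phi 1.807 theta~ 1.605 y 1.1 rot units [-0.004 -0.001  0.012]
0 [0.011, -0.015, 0.004]
1 [0.016, -0.006, 0.0]
2 [0.016, -0.005, 0.0]
```

View pics/s4.png

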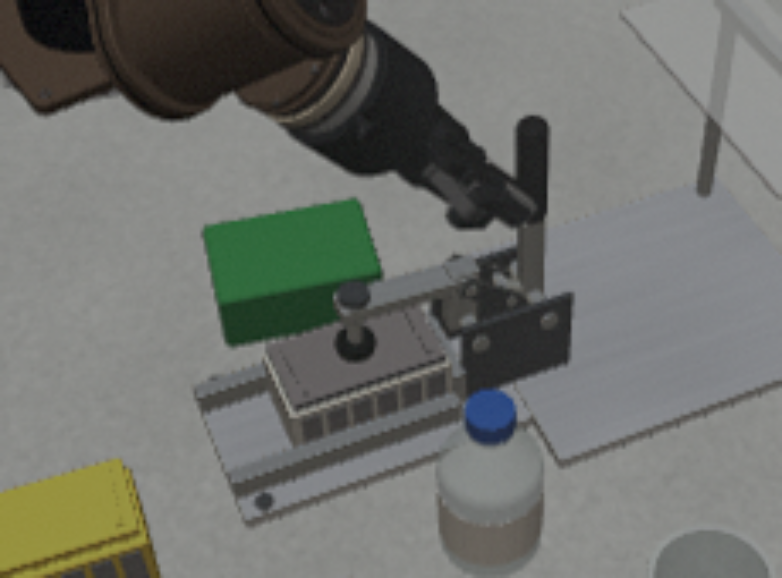

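```bash
cat >> h.py <<'E'
def lidz():
    for n in("scene","top"):
        im,D=ctrl.read_camera(n);P=cloud(n,D)
        Q=N.inv().apply(P.reshape(-1,3)-O).reshape(P.shape)*1000
        z=Q[...,2];ok=(D>0)&(abs(Q[...,1])<26)
        m=ok&(z>50)&(z<76)&(Q[...,0]>-50)&(Q[...,0]<-18)
        a=Q[m];print(n,"lid z",np.median(a[:,2]).round(2),len(a),end=" ")
        m2=(D>0)&(z>56)&(z<76)&(abs(Q[...,1])<30)&(Q[...,0]<58)&(Q[...,0]>-62);
        print("lid x",np.percentile(Q[m2][:,0],[.5,99.5]).round(1),"y",np.percentile(Q[m2][:,1],[.5,99.5]).round(1),end=" ")
        b=(D>0)&(abs(z)<6)&(abs(Q[...,0])<200)&(abs(Q[...,1])<200);print("bench",np.median(z[b]).round(2))
        h=(D>0)&(abs(Q[...,1])<14)&(z>100)&(z<225)&(Q[...,0]>85)&(Q[...,0]<200)&(im.max(-1)<75)
        a=Q[h]
        if len(a)>10:
            for lo in range(100,215,15):
                k=a[(a[:,2]>=lo)&(a[:,2]<lo+15)]
                if len(k)>4: print("  z",lo,"x",np.percentile(k[:,0],[5,50,95]).round(1),"y",np.median(k[:,1]).round(1),len(k))
E
python3 - <<'E'
from h import *
lidz()
E
```

```text
scene lid z 65.03 269 lid x [-54.7  50.3] y [-29.8  26.2] bench -0.17
  z 100 x [119.3 124.4 132.1] y -5.7 30
  z 115 x [120.4 126.2 132.8] y -6.3 29
  z 130 x [120.3 125.6 136.9] y -7.1 30
  z 145 x [103.4 124.  135.8] y -9.1 68
  z 160 x [ 98.6 123.1 134.8] y -8.3 83
  z 175 x [ 97.4 126.7 139.1] y -7.8 62
  z 190 x [ 91.1 127.3 138.7] y -8.0 70
  z 205 x [125.4 133.4 142. ] y -3.6 57
top lid z nan 0
  return _methods._mean(a, axis=axis, dtype=dtype,
  ret = ret.dtype.type(ret / rcount)
Traceback (most recent call last):
  File "h.py", line 59, in lidz
    print("lid x",np.percentile(Q[m2][:,0],[.5,99.5]).round(1),"y",np.percentile(Q[m2][:,1],[.5,99.5]).round(1),end=" ")
                  ~~~~~~~~~~~~~^^^^^^^^^^^^^^^^^^^^^^
IndexError: index -1 is out of bounds for axis 0 with size 0
```

View pics/t4.png

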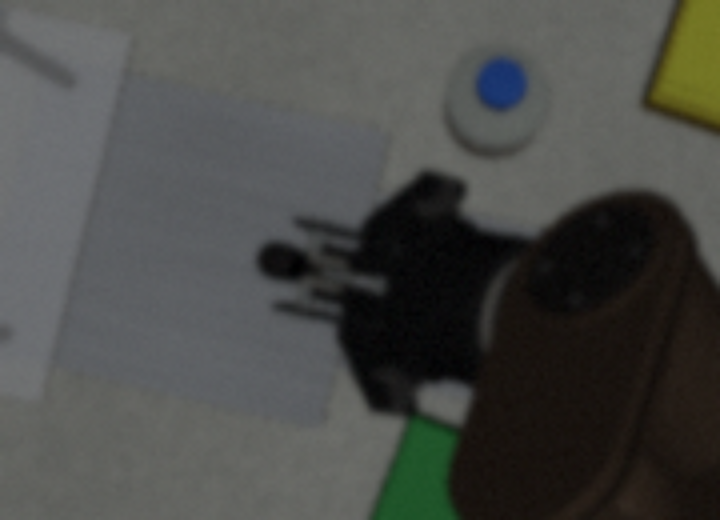

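Emit:
{"name": "arm_command", "arguments": {
  "steps": [
    {"hand": 0.6, "travel": [0, 0, 0], "rotation": [0, 0, 0]},
    {"hand": 0.6, "travel": [0, 0, 0], "rotation": [0, 0, 0]},
    {"hand": 0.6, "travel": [0, 0, 0], "rotation": [0, 0, 0]}
  ]
}}

```text
time: 13.72
eef_pos: [0.5347, 0.0461, 0.1724]
tcp_rot: [-0.224, 0.67, -0.365, 0.607]
contact_force: [-0.4, 0.1, 0.7]
opening: 0.596
```

```bash
sed -i 's/("scene","top"):\n        im,D=ctrl.read_camera(n);P=cloud(n,D)\n        Q=N.inv().apply(P.reshape(-1,3)-O).reshape(P.shape)\*1000\n        z/X/' h.py; python3 - <<'E'
s=open('h.py').read();i=s.index("def lidz");s=s[:i]+s[i:].replace('("scene","top")','("scene",)');open('h.py','w').write(s)
E
python3 - <<'E'
from h import *
goal([125,0,150],40)
lidz()
im,D=ctrl.read_camera("scene");cv2.imwrite("pics/s5.png",cv2.resize(im[100:270,100:330],None,fx=3.4,fy=3.4))
im,D=ctrl.read_camera("top");P=cloud("top",D);Q=N.inv().apply(P.reshape(-1,3)-O).reshape(P.shape)*1000
m=(Q[...,2]>190)&(Q[...,2]<225)&(abs(Q[...,1])<20)&(Q[...,0]>100)&(Q[...,0]<180);print("top cap",np.median(Q[m],0),m.sum(),np.percentile(Q[m],[5,95],axis=0).round(1))
E
```

```text
t 13.72 tcp nest [101.3  -0.3 172.4] w [0.535 0.046 0.172] q [-0.39  0.09  2.08  0.75  1.23 -0.53] F nest [-0.   0.4  0.7] open 0.6
rot deg [-0.14  0.09 -0.48] units [-0.005  0.003 -0.016]
d tool now mm [-3.5 32.4 -0.4] units [-0.012  0.108 -0.001]  after rot units [-0.012  0.108 -0.001]
scene lid z 65.01 263 lid x [-54.3  51. ] y [-29.9  26. ] bench -0.17
  z 100 x [119.4 123.8 132.8] y -5.9 32
  z 115 x [121.4 130.9 134.2] y -6.1 18
  z 130 x [133.5 135.1 136.9] y -8.5 6
  z 145 x [122.7 129.8 138.5] y -8.7 35
  z 160 x [123.3 127.4 137.3] y -8.6 49
  z 175 x [124.1 129.5 139.5] y -8.3 53
  z 190 x [126.  131.1 140.8] y -8.1 56
  z 205 x [127.1 133.9 142.5] y -3.9 54
top cap [135.52037375   0.37912898 207.06177336] 82 [[127.4  -7.2 194.2]
 [144.9   7.8 209.5]]
```

View pics/s5.png

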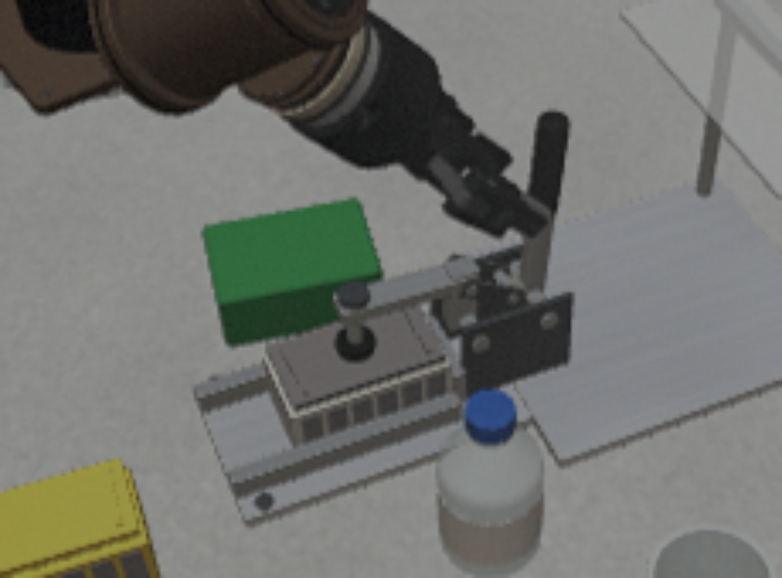

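Emit:
{"name": "arm_command", "arguments": {
  "steps": [
    {"hand": 0.6, "travel": [-0.036, 0.036, 0], "rotation": [0, 0, -0.01]},
    {"hand": 0.6, "travel": [-0.036, 0.036, 0], "rotation": [0, 0, 0]},
    {"hand": 0.6, "travel": [0, 0, 0], "rotation": [0, 0, 0]}
  ]
}}

```text
time: 14.25
eef_pos: [0.5414, 0.0783, 0.1691]
tcp_rot: [-0.226, 0.669, -0.366, 0.605]
contact_force: [-0.4, -0.2, -0.0]
opening: 0.599
```

```bash
python3 - <<'E'
from h import *
goal([132,0,169.8],40)
E
```

```text
t 14.25 tcp nest [134.3   0.2 169.1] w [0.541 0.078 0.169] q [-0.32  0.1   2.07  0.77  1.18 -0.48] F nest [-0.3  0.3 -0. ] open 0.6
rot deg [-0.07  0.05 -0.17] units [-0.002  0.002 -0.006]
d tool now mm [ 1.3 -2.   0.2] units [ 0.004 -0.007  0.001]  after rot units [ 0.004 -0.007  0.001]
```

Emit:
{"name": "arm_command", "arguments": {
  "steps": [
    {"hand": 0, "travel": [0.004, -0.007, 0], "rotation": [0, 0, 0]},
    {"hand": 0, "travel": [0, 0, 0], "rotation": [0, 0, 0]},
    {"hand": 0, "travel": [0, 0, 0], "rotation": [0, 0, 0]},
    {"hand": 0, "travel": [0, 0, 0], "rotation": [0, 0, 0]},
    {"hand": 0, "travel": [0, 0, 0], "rotation": [0, 0, 0]}
  ],
  "grip_force": 100
}}

```text
time: 14.88
eef_pos: [0.5404, 0.0765, 0.1701]
tcp_rot: [-0.226, 0.67, -0.365, 0.606]
contact_force: [0.9, 2.3, -0.7]
opening: 0.211
```

```bash
python3 - <<'E'
from h import *
s,T=stat()
lidz()
im,D=ctrl.read_camera("scene");cv2.imwrite("pics/s6.png",cv2.resize(im[100:270,100:330],None,fx=3.4,fy=3.4))
E
```

```text
t 14.88 tcp nest [132.3   0.7 170.1] w [0.54  0.077 0.17 ] q [-0.32  0.1   2.07  0.76  1.19 -0.49] F nest [ 2.4 -0.4 -0.7] open 0.21
scene lid z 64.93 267 lid x [-55.   50.4] y [-29.8  26.2] bench -0.19
  z 100 x [119.4 126.9 133.3] y -6.2 25
  z 115 x [120.6 127.5 133.7] y -5.8 24
  z 130 x [121.4 126.5 135.5] y -8.0 32
  z 145 x [128.2 131.  154.6] y -8.6 11
  z 175 x [128.3 136.8 142.6] y -9.2 13
  z 190 x [126.8 132.3 140.5] y -9.1 47
  z 205 x [114.5 132.9 142.4] y -2.6 67
```

View pics/s6.png

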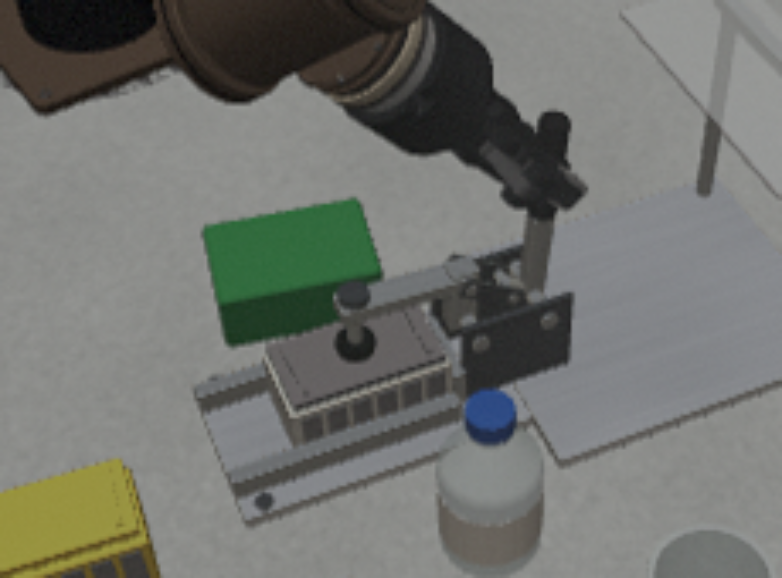

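Emit:
{"name": "arm_command", "arguments": {
  "steps": [
    {"hand": 0, "travel": [0.018, -0.015, 0], "rotation": [0, 0, 0]},
    {"hand": 0, "travel": [0.018, -0.015, 0], "rotation": [0, 0, 0]},
    {"hand": 0, "travel": [0.018, -0.014, 0], "rotation": [0, 0, 0]}
  ]
}}

```text
time: 15.35
eef_pos: [0.5364, 0.0586, 0.17]
tcp_rot: [-0.221, 0.672, -0.363, 0.606]
contact_force: [2.1, 1.4, -3.9]
opening: 0.206
```

```bash
python3 - <<'E'
from h import *
s,T=stat()
lidz()
im,D=ctrl.read_camera("scene");cv2.imwrite("pics/s7.png",cv2.resize(im[100:270,100:330],None,fx=3.4,fy=3.4))
E
```

```text
t 15.35 tcp nest [114.    0.8 170. ] w [0.536 0.059 0.17 ] q [-0.36  0.09  2.08  0.76  1.21 -0.51] F nest [ 1.8 -1.8 -3.9] open 0.21
scene lid z 64.95 269 lid x [-54.1  51. ] y [-29.8  25.7] bench -0.17
  z 100 x [112.1 117.8 126.7] y -6.0 32
  z 115 x [111.1 118.  124.8] y -5.9 36
  z 130 x [109.4 114.  121.4] y -8.8 22
  z 145 x [109.6 113.8 134.8] y -7.2 10
  z 175 x [109.9 118.7 122.2] y -8.6 15
  z 190 x [104.1 111.2 121.9] y -8.3 45
  z 205 x [ 94.7 110.4 119.3] y -1.6 70
```

View pics/s7.png

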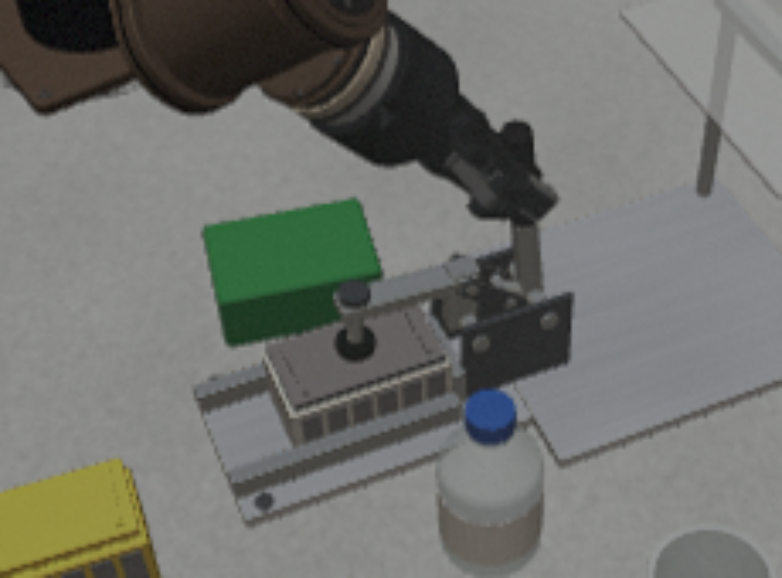

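Emit:
{"name": "arm_command", "arguments": {
  "steps": [
    {"hand": 0, "travel": [0.012, -0.009, 0], "rotation": [0, 0, 0]},
    {"hand": 0, "travel": [0, 0, 0], "rotation": [0, 0, 0]}
  ]
}}

```text
time: 15.7
eef_pos: [0.5357, 0.0556, 0.1694]
tcp_rot: [-0.218, 0.674, -0.362, 0.606]
contact_force: [-1.8, -2.7, 1.3]
opening: 0.216
```

```bash
python3 - <<'E'
from h import *
s,T=stat()
im,D=ctrl.read_camera("top");P=cloud("top",D);Q=N.inv().apply(P.reshape(-1,3)-O).reshape(P.shape)*1000
m=(Q[...,2]>198)&(Q[...,2]<222)&(abs(Q[...,1])<20)&(Q[...,0]>102)&(Q[...,0]<160);print("top cap",np.median(Q[m],0),m.sum(),np.percentile(Q[m],[5,95],axis=0).round(1))
lidz()
E
```

```text
t 15.7 tcp nest [110.9   0.8 169.4] w [0.536 0.056 0.169] q [-0.37  0.1   2.08  0.77  1.22 -0.52] F nest [-3.   1.2  1.3] open 0.22
top cap [110.20043296   0.32409266 207.64796602] 69 [[103.1  -7.1 204.8]
 [117.7   8.  209.5]]
scene lid z 65.0 268 lid x [-55.   51.3] y [-29.7  25.9] bench -0.17
  z 100 x [110.9 116.6 123.7] y -6.9 34
  z 115 x [109.8 117.  123.5] y -6.1 33
  z 130 x [107.8 112.4 123.4] y -6.9 25
  z 145 x [107.5 109.  131.4] y -6.1 6
  z 175 x [106.4 116.1 120. ] y -8.4 17
  z 190 x [100.5 107.2 116.6] y -8.9 45
  z 205 x [ 89.3 105.6 115.7] y -1.1 75
```

Emit:
{"name": "arm_command", "arguments": {
  "steps": [
    {"hand": 0, "travel": [0.012, -0.009, 0], "rotation": [0, 0, 0]},
    {"hand": 0, "travel": [0.006, -0.005, 0], "rotation": [0, 0, 0]}
  ]
}}

```text
time: 16.05
eef_pos: [0.5356, 0.0554, 0.1695]
tcp_rot: [-0.211, 0.676, -0.358, 0.608]
contact_force: [7.9, 11.4, -4.2]
opening: 0.208
```

```bash
python3 - <<'E'
from h import *
s,T=stat()
im,D=ctrl.read_camera("top");P=cloud("top",D);Q=N.inv().apply(P.reshape(-1,3)-O).reshape(P.shape)*1000
m=(Q[...,2]>200)&(Q[...,2]<222)&(abs(Q[...,1])<20)&(Q[...,0]>90)&(Q[...,0]<160);print("top cap",np.median(Q[m],0),m.sum(),np.percentile(Q[m],[5,95],axis=0).round(1))
cv2.imwrite("pics/t8.png",cv2.resize(im[150:280,160:340],None,fx=4,fy=4))
lidz()
E
```

```text
t 16.05 tcp nest [110.6   0.8 169.5] w [0.536 0.055 0.169] q [-0.38  0.1   2.08  0.78  1.22 -0.53] F nest [12.9 -5.2 -4.2] open 0.21
top cap [105.68591923   0.24401209 207.83821603] 106 [[ 91.1 -15.9 203.7]
 [117.   16.8 214.6]]
scene lid z 64.88 267 lid x [-54.8  50.8] y [-29.9  26.7] bench -0.16
  z 100 x [111.6 118.8 124.4] y -6.3 33
  z 115 x [109.7 115.9 123.6] y -5.8 37
  z 130 x [107.2 111.5 119.9] y -7.6 24
  z 145 x [108.3 129.8 132.8] y 7.2 7
  z 160 x [102.6 104.3 126.9] y 8.8 5
  z 175 x [108.1 115.6 120.4] y -8.8 18
  z 190 x [ 99.8 106.7 117.1] y -8.2 50
  z 205 x [ 88.2 105.3 115.8] y -1.9 78
```

View pics/t8.png

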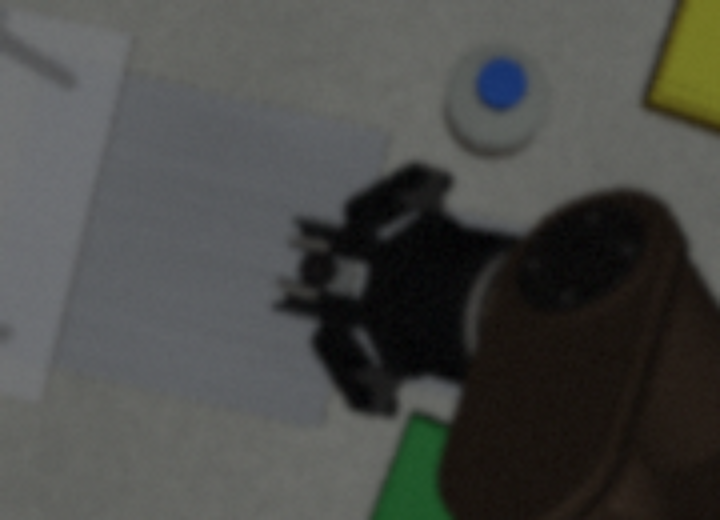

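```bash
python3 - <<'E'
from h import *
arc(8,-.1,r=100.4)
E
```

```text
t 16.15 tcp nest [110.5   0.9 169.5] w [0.536 0.055 0.169] q [-0.38  0.1   2.08  0.78  1.22 -0.53] F nest [18.5 -5.9 -5.3] open 0.21
r 100.5 phi 1.675 theta~ 1.473 y 0.8 rot units [-0.009 -0.023 -0.071]
0 [-0.026, 0.021, 0.002]
1 [-0.024, 0.024, -0.0]
2 [-0.021, 0.026, -0.0]
3 [-0.019, 0.028, -0.0]
4 [-0.016, 0.03, -0.0]
5 [-0.013, 0.031, -0.0]
6 [-0.01, 0.032, -0.0]
7 [-0.006, 0.033, -0.0]
```

Emit:
{"name": "arm_command", "arguments": {
  "steps": [
    {"hand": 0, "travel": [-0.026, 0.021, 0.002], "rotation": [0, -0.01, -0.02]},
    {"hand": 0, "travel": [-0.024, 0.023, 0], "rotation": [0, -0.01, -0.02]},
    {"hand": 0, "travel": [-0.021, 0.026, 0], "rotation": [0, 0, -0.02]},
    {"hand": 0, "travel": [-0.019, 0.028, 0], "rotation": [0, 0, 0]}
  ]
}}

```text
time: 16.65
eef_pos: [0.5434, 0.0904, 0.1716]
tcp_rot: [-0.234, 0.665, -0.364, 0.609]
contact_force: [-2.9, -2.5, 4.4]
opening: 0.209
```

```bash
python3 - <<'E'
from h import *
arc(8,-.1,r=100.4)
E
```

```text
t 16.65 tcp nest [146.5   0.8 171.6] w [0.543 0.09  0.172] q [-0.29  0.1   2.07  0.76  1.18 -0.47] F nest [-3.1  2.3  4.4] open 0.21
r 105.1 phi 1.328 theta~ 1.126 y 0.8 rot units [0.012 0.034 0.011]
0 [-0.006, 0.037, 0.003]
1 [-0.016, 0.03, 0.0]
2 [-0.013, 0.031, 0.0]
3 [-0.009, 0.032, 0.0]
4 [-0.006, 0.033, 0.0]
5 [-0.003, 0.033, 0.0]
6 [0.0, 0.033, 0.0]
7 [0.004, 0.033, 0.0]
```

Emit:
{"name": "arm_command", "arguments": {
  "steps": [
    {"hand": 0, "travel": [-0.012, 0.035, 0.001], "rotation": [0, 0.02, 0]},
    {"hand": 0, "travel": [-0.014, 0.032, 0], "rotation": [0, 0.01, 0]},
    {"hand": 0, "travel": [-0.011, 0.033, 0], "rotation": [0, 0, 0]},
    {"hand": 0, "travel": [-0.008, 0.034, 0], "rotation": [0, 0, 0]}
  ]
}}

```text
time: 17.15
eef_pos: [0.5508, 0.1235, 0.1482]
tcp_rot: [-0.236, 0.666, -0.369, 0.603]
contact_force: [-2.5, 1.9, 10.1]
opening: 0.21
```

```bash
python3 - <<'E'
from h import *
arc(8,-.1,r=103)
E
```

```text
t 17.15 tcp nest [180.4   0.7 148.2] w [0.551 0.123 0.148] q [-0.22  0.14  2.06  0.78  1.1  -0.44] F nest [ 1.3  2.9 10.1] open 0.21
r 98.3 phi 0.925 theta~ 0.723 y 0.8 rot units [0.013 0.015 0.033]
0 [-0.022, 0.03, 0.003]
1 [-0.003, 0.034, 0.0]
2 [0.0, 0.034, 0.0]
3 [0.004, 0.034, 0.0]
4 [0.007, 0.034, 0.0]
5 [0.01, 0.033, 0.0]
6 [0.014, 0.032, 0.0]
7 [0.017, 0.03, 0.0]
```

Emit:
{"name": "arm_command", "arguments": {
  "steps": [
    {"hand": 0, "travel": [-0.018, 0.03, 0.002], "rotation": [0, 0.01, 0.02]},
    {"hand": 0, "travel": [-0.004, 0.034, 0], "rotation": [0, 0, 0]},
    {"hand": 0, "travel": [0, 0.034, 0], "rotation": [0, 0, 0]},
    {"hand": 0, "travel": [0.004, 0.034, 0], "rotation": [0, 0, 0]}
  ]
}}

```text
time: 17.65
eef_pos: [0.5561, 0.1472, 0.1161]
tcp_rot: [-0.24, 0.665, -0.37, 0.602]
contact_force: [-4.6, -10.8, -3.4]
opening: 0.211
```

```bash
python3 - <<'E'
from h import *
arc(6,-.1,r=102)
E
```

```text
t 17.65 tcp nest [204.7   0.7 116.1] w [0.556 0.147 0.116] q [-0.17  0.21  2.06  0.81  1.03 -0.46] F nest [-11.5   2.1  -3.4] open 0.21
r 95.5 phi 0.507 theta~ 0.305 y 0.8 rot units [0.018 0.019 0.047]
0 [-0.014, 0.037, 0.003]
1 [0.011, 0.032, 0.0]
2 [0.014, 0.031, 0.0]
3 [0.017, 0.03, 0.0]
4 [0.02, 0.028, 0.0]
5 [0.022, 0.026, 0.0]
```

```bash
python3 - <<'E'
from h import *
arc(4,-.1,r=94)
E
```

```text
t 17.65 tcp nest [204.7   0.7 116.1] w [0.556 0.147 0.116] q [-0.17  0.21  2.06  0.81  1.03 -0.46] F nest [-11.5   2.1  -3.4] open 0.21
r 95.5 phi 0.507 theta~ 0.305 y 0.8 rot units [0.018 0.019 0.047]
0 [0.012, 0.03, 0.003]
1 [0.01, 0.03, 0.0]
2 [0.013, 0.029, 0.0]
3 [0.015, 0.027, 0.0]
```

Emit:
{"name": "arm_command", "arguments": {
  "steps": [
    {"hand": 0, "travel": [0.012, 0.03, 0.001], "rotation": [0, 0, 0]},
    {"hand": 0, "travel": [0.01, 0.03, 0], "rotation": [0, 0, 0]},
    {"hand": 0, "travel": [0.013, 0.029, 0], "rotation": [0, 0, 0]}
  ]
}}

```text
time: 18.02
eef_pos: [0.5573, 0.1528, 0.0856]
tcp_rot: [-0.244, 0.664, -0.371, 0.602]
contact_force: [-4.5, -8.4, 3.0]
opening: 0.208
```

```bash
python3 - <<'E'
from h import *
arc(3,-.05,r=95)
handle("h9")
E
```

```text
t 18.02 tcp nest [210.4   0.8  85.6] w [0.557 0.153 0.086] q [-0.16  0.27  2.06  0.84  0.98 -0.5 ] F nest [-9.2  2.6  3. ] open 0.21
r 90.5 phi 0.176 theta~ -0.026 y 0.8 rot units [0.021 0.025 0.061]
0 [-0.005, 0.021, 0.003]
1 [0.008, 0.013, 0.0]
2 [0.009, 0.013, 0.0]
scene grip 0.64 [271. 177.] n 291 med [217.1  -7.2  99.7] lo [ 95.3 -15.7  79.4] hi [257.7  11.4 115.5] r [ 19.  99. 141.] theta 0.217
top grip 0.52 [195. 206.] n 237 med [224.6   0.3 101.6] lo [192.1  -9.5  90.3] hi [253.7  10.  130.6] r [ 77. 106. 137.] theta 0.179
```

View pics/h9_scene.png

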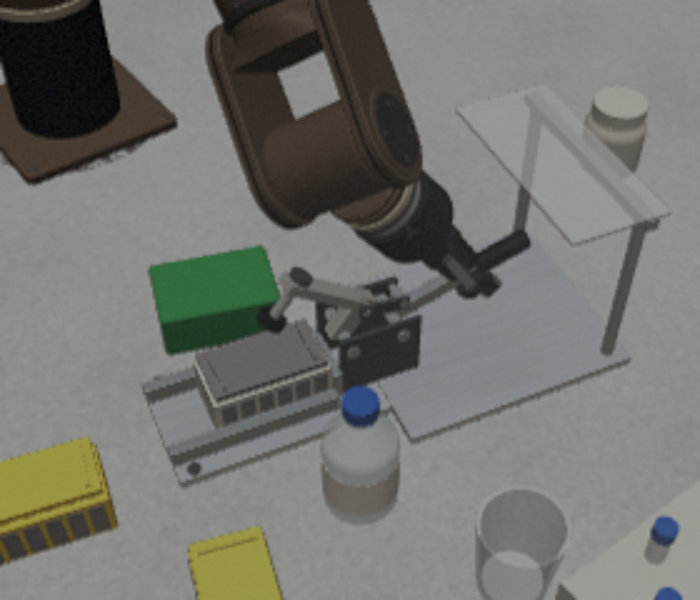

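Emit:
{"name": "arm_command", "arguments": {
  "steps": [
    {"hand": 0, "travel": [0.013, 0.016, 0], "rotation": [0, 0, 0]},
    {"hand": 0, "travel": [0.013, 0.016, 0], "rotation": [0, 0, 0]}
  ]
}}

```text
time: 18.48
eef_pos: [0.5571, 0.1523, 0.0733]
tcp_rot: [-0.244, 0.664, -0.371, 0.602]
contact_force: [-5.1, -12.1, -2.8]
opening: 0.204
```

```bash
python3 - <<'E'
from h import *
arc(3,-.05,r=95)
handle()
E
```

```text
t 18.48 tcp nest [209.9   0.8  73.3] w [0.557 0.152 0.073] q [-0.16  0.29  2.06  0.85  0.97 -0.52] F nest [-12.9   2.4  -2.8] open 0.2
r 88.7 phi 0.04 theta~ -0.162 y 0.9 rot units [0.024 0.026 0.061]
0 [-0.007, 0.025, 0.003]
1 [0.01, 0.012, 0.0]
2 [0.011, 0.012, -0.0]
scene grip 0.93 [268. 178.] n 307 med [215.8  -7.3  92.2] lo [ 94.  -15.9  73.6] hi [262.3  11.4  99. ] r [ 19.  94. 140.] theta 0.101
top grip 0.79 [194. 207.] n 189 med [2.26e+02 1.00e-01 8.95e+01] lo [195.7  -8.4  83.6] hi [255.1   8.2  95.9] r [ 73. 104. 133.] theta 0.066
```

Emit:
{"name": "arm_command", "arguments": {
  "steps": [
    {"hand": 0, "travel": [0.009, 0.01, 0], "rotation": [0, 0, 0]}
  ]
}}

```text
time: 18.8
eef_pos: [0.5573, 0.1522, 0.0721]
tcp_rot: [-0.24, 0.669, -0.368, 0.599]
contact_force: [-20.8, -15.0, 37.7]
opening: 0.212
```

```bash
python3 - <<'E'
from h import *
stat()
handle()
E
```

```text
t 18.8 tcp nest [209.8   0.6  72.1] w [0.557 0.152 0.072] q [-0.16  0.29  2.06  0.86  0.97 -0.52] F nest [-19.2  17.1  37.7] open 0.21
scene grip 0.67 [268. 180.] n 313 med [215.4  -7.   91.5] lo [ 95.1 -15.6  74.9] hi [262.3  11.1  98.2] r [ 18.  93. 140.] theta 0.096
top grip 0.48 [196. 206.] n 194 med [2.261e+02 1.000e-01 8.960e+01] lo [195.9  -8.2  82. ] hi [255.2   8.5  96.5] r [ 73. 104. 134.] theta 0.067
```

Emit:
{"name": "arm_command", "arguments": {
  "steps": [
    {"hand": 1, "travel": [0, 0, 0], "rotation": [0, 0, 0]},
    {"hand": 1, "travel": [0, 0, 0], "rotation": [0, 0, 0]},
    {"hand": 1, "travel": [0, 0, 0], "rotation": [0, 0, 0]},
    {"hand": 1, "travel": [0, 0, 0], "rotation": [0, 0, 0]},
    {"hand": 1, "travel": [0, -0.05, 0], "rotation": [0, 0, 0]},
    {"hand": 1, "travel": [0, -0.1, 0], "rotation": [0, 0, 0]},
    {"hand": 1, "travel": [0, -0.12, 0], "rotation": [0, 0, 0]},
    {"hand": 1, "travel": [0, -0.12, 0], "rotation": [0, 0, 0]},
    {"hand": 1, "travel": [0, -0.12, 0], "rotation": [0, 0, 0]},
    {"hand": 1, "travel": [0, -0.12, 0], "rotation": [0, 0, 0]},
    {"hand": 1, "travel": [0, -0.12, 0], "rotation": [0, 0, 0]}
  ]
}}

```text
time: 20.38
eef_pos: [0.5279, 0.0098, 0.2548]
tcp_rot: [-0.241, 0.67, -0.366, 0.6]
contact_force: [1.1, -0.5, -0.1]
opening: 0.996
```

```bash
python3 - <<'E'
from h import *
stat()
handle("h10"); lidz()
E
```

```text
t 20.38 tcp nest [ 64.5  -1.5 254.8] w [0.528 0.01  0.255] q [-0.45 -0.01  2.01  0.66  1.4  -0.44] F nest [-0.2 -1.2 -0.1] open 1.0
top grip 0.86 [205. 210.] n 236 med [2.205e+02 2.000e-01 8.870e+01] lo [126.8  -8.9  79.3] hi [254.1   9.7  95.9] r [ 15.  98. 133.] theta 0.066
scene lid z 64.91 265 lid x [-54.7  50.1] y [-29.8  26.6] bench -0.18
```

View pics/h10_scene.png

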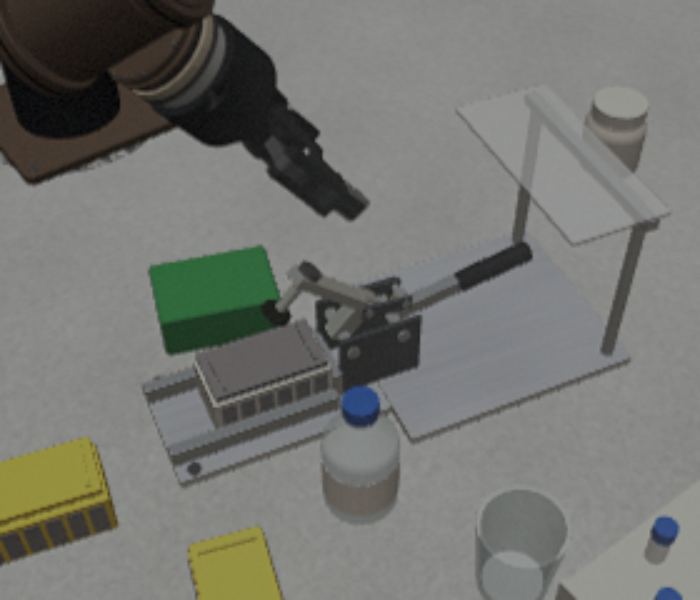

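View pics/h10_top.png

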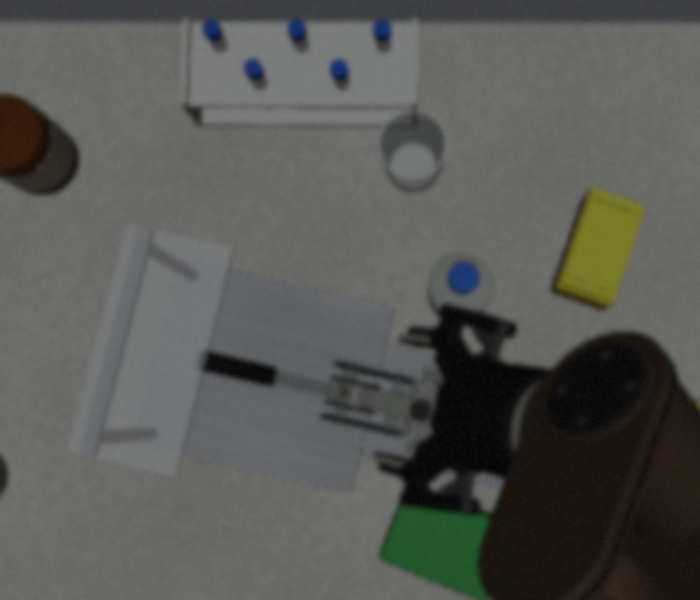

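Emit:
{"name": "arm_command", "arguments": {
  "steps": [
    {"hand": 1, "travel": [0, -0.2, 0], "rotation": [0, 0, 0]},
    {"hand": 1, "travel": [0, -0.2, 0], "rotation": [0, 0, 0]},
    {"hand": 1, "travel": [0.1, -0.1, 0], "rotation": [0, 0, 0]},
    {"hand": 1, "travel": [0, 0, 0], "rotation": [0, 0, 0]}
  ]
}}

```text
time: 21.12
eef_pos: [0.5031, -0.1027, 0.3453]
tcp_rot: [-0.243, 0.675, -0.36, 0.597]
contact_force: [0.2, 0.7, 0.1]
opening: 0.998
```

```bash
python3 - <<'E'
from h import *
stat()
handle("h11"); lidz()
a=cv2.imread("pics/h0_scene.png",0);b=cv2.imread("pics/h11_scene.png",0)
for nm,(x0,x1,y0,y1) in dict(handle=(400,540,230,310),block=(190,345,320,430),yel=(0,120,430,560),green=(180,280,240,300),bottle=(310,410,380,520)).items():
    A=np.float32(a[y0:y1,x0:x1]);B=np.float32(b[y0:y1,x0:x1]);s,r=cv2.phaseCorrelate(A,B,cv2.createHanningWindow((x1-x0,y1-y0),cv2.CV_32F));print(nm,"shift px/2.5",np.round(np.array(s)/2.5,2),round(r,2))
im,D=ctrl.read_camera("top");P=cloud("top",D);Q=N.inv().apply(P.reshape(-1,3)-O).reshape(P.shape)*1000
m=(D>0)&(Q[...,2]>58)&(Q[...,2]<70)&(abs(Q[...,1])<31)&(Q[...,0]<58)&(Q[...,0]>-70)
print("top lid",np.percentile(Q[m],[1,50,99],axis=0).round(1),m.sum())
E
```

```text
t 21.12 tcp nest [-50.7  -1.7 345.3] w [ 0.503 -0.103  0.345] q [-0.66 -0.05  1.87  0.59  1.67 -0.5 ] F nest [ 0.7 -0.1  0.1] open 1.0
scene grip 0.9 [277. 178.] n 409 med [198.   -7.2  89.2] lo [ 95.8 -15.6  68.8] hi [260.4  10.9  98. ] r [ 17.  76. 139.] theta 0.092
top grip 0.55 [206. 208.] n 313 med [215.6   0.7  89.1] lo [124.9 -10.6  70.2] hi [257.   10.9  97.1] r [  6.  93. 136.] theta 0.074
scene lid z 65.06 266 lid x [-55.   50.2] y [-29.8  26.6] bench -0.18
handle shift px/2.5 [ 0.01 -0.  ] 0.94
block shift px/2.5 [-0.1   0.17] 0.48
yel shift px/2.5 [-0.02  0.2 ] 0.95
green shift px/2.5 [-0.03  0.01] 0.81
bottle shift px/2.5 [-0.02 -0.01] 0.94
top lid [[-50.8 -28.2  59.9]
 [ -9.6  -1.3  63.4]
 [ 51.   26.7  68. ]] 794
```

View pics/h11_top.png

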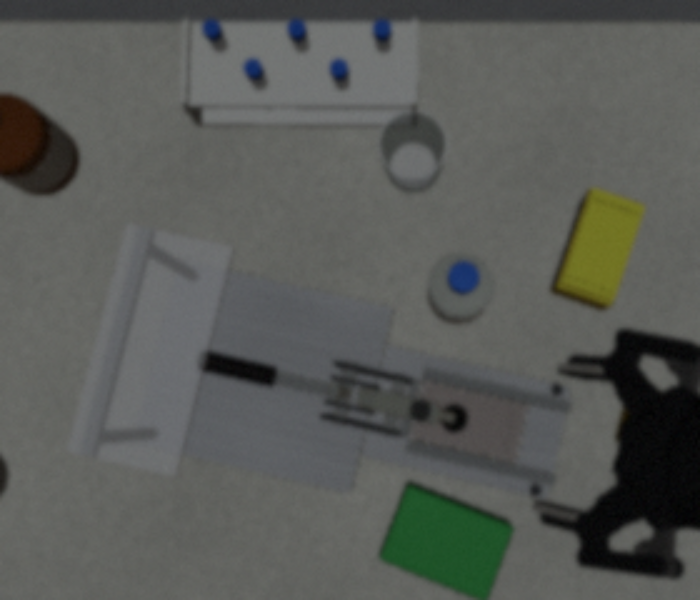

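```bash
python3 - <<'E'
from h import *
print(ctrl.sign_off())
E
```

```text
the job is handed in; nothing more can be done
None
```

The job is done and handed in at about 21.5 s of the 70 s allowed.

- **Block:** I pushed the white block home with closed fingers. It stopped with the tool 66 mm from the nest origin, where it was expected, at about 12 N. After the handle work it had not shifted: the lid spans nest x of about -51 to +51 mm, against ±52 expected.
- **Clamp:** My first pull on the handle slipped off the grip just short of dead centre (about 1.33 rad). By then the clamp pad had already pressed the lid down. I gripped the sleeve again, deeper, and took the handle over centre to its stop. It moved no further under about 13 N, and its angle measured 1.5 rad.
- **Lid:** Its top dropped from 70 to 65 mm above the bench, which is the full 5 mm. Only the clamp pad pressed it.
- **Handle back open:** The handle is at its open rest. Its picture matches the starting one to within 0.01 pixel, and I pushed it against the rest stop with about 40 N at the wrist before letting go.
- **Bench:** The bottle, the green block and the yellow block I compared are unmoved in the pictures. The gripper is clear of everything.

The fingers slid about 12 mm along the sleeve on the way back, so I judged the end position from the camera. My grip-angle reading from the top camera sits 0.06 to 0.08 rad above zero. It read the same before I touched the handle, so I take it as a measuring offset.

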